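Stack the storage boxes and clip the marker away

ROBOT

A 6-joint arm with a two-finger parallel gripper is mounted at the origin on the work surface; the furniture and walls round the work are solid. World frame = base frame: x ahead of the robot, y to its left, z up, the work surface at z = 0. Lengths are in mm, angles in rad, forces in N, time in s.
With the tool pointing down it reaches from about 250 to 725 mm from the base axis. Payload 4 kg.
Tool frame: the origin (TCP) lies midway between the tips of the shut fingers; the grasp point (between the pads) lies 19 mm behind it (arm.tcp_to_grasp is the distance from the TCP to the grasp point, in mm); z points along the fingers, y is the direction in which the jaws open and shut (so a half turn about z gives the same grasp; the last joint's range is limited). The gripper opens to 85 mm and grips with 20 to 120 N. Pads are 22 mm wide; open, the fingers measure 114 mm over their backs; the gripper's body (76 mm by 85 mm) begins 54 mm behind the grasp point. The pads swing forward as they close: fully open they stand 13 mm farther back than shut.
Start: joints at [1.301, 0.241, 0.005, 1.335, 0, 1.571], TCP at [133.267, 481.912, 231.306] pointing down, gripper open.
Joint ranges: [-2.72, 2.72], [-1.05, 1.87], [-1.09, 1.28], [-1.99, 2.15], [-1.42, 1.44], [-3.14, 3.14]. Speed limits (rad/s): [2.79, 2.79, 3.14, 3.14, 3.14, 3.14].

INTERFACE

Orientations are given as a unit quaternion [w, x, y, z].
In Python, from cell import get_state, optics, order, arm gives the robot as it stands.
- The arm moves only by the tool play_rows, never from a script. Its argument "steps" is a list of rows, each a list of 5 numbers: the shift along the tool's x, y, z in cm, then the turn about the tool's z in rad, then the opening, from 0 (shut) to 1 (fully open). In form: [[x, y, z, twist, hand], ...]. A call has 1 to 8 rows; each row shifts and turns the commanded pose from where the row before left it, along the tool's axes as they then stand; what a row does not reach is not made up. A row lasts 1/12 s, in which the tool goes at most 41.7 mm and 7.16 degrees, less where a joint would pass 70% of its speed; a pose out of reach is approached as far as the arm can. A call is refused whole if a number of a shift passes 4.17 or a number of a turn 0.125, either way. A call with a gripper value outside its range is refused whole. The fingers move at their own pace and stop on an object; "newtons" is the grip in N (left out, the last holds). Time passes only in rows, so rows that do not move let the fingers close. It gives the time, the measured TCP pose, the force and the opening at its end, in the units of the state.
- get_state(): the state, without advancing time (a new reading comes with each control period).
- optics.camera(name): name is "scene" or "top" or "wrist"; returns a dict with "color" (400x640x3 uint8, red, green, blue), "depth" (400x640 float32, mm along the optical axis (not along the pixel's ray), 0 where there is no reading), "fx", "fy", "cx", "cy" (pixels), "R" (3x3) and "t" (3): a world point X has camera coordinates R X + t; the wrist camera has in their place "hand_eye" (4x4, takes a point from camera to tool coordinates, whose origin is the TCP and whose axes are the flange's). Camera axes: x right, y down, z forward; pixel columns grow to the right and rows downward; lengths in mm; the calibration is good to about 2 mm. A picture is of the moment at which its call begins: read the wrist's pose just before it.
- order.job_done(): hands the job in, once; it reports no verdict.
The state is a dict: "time_s": time; "q": joint angles; "joint_velocities": joint speeds; "effort": joint torques, N m; "tool_pos": TCP position; "orientation": TCP orientation; "ft_force": force on the tool from outside, world axes, zero at the start; "moment": the same for the moment, N m; "opening": opening from 0.0 (shut) to 1.0 (fully open).
Only numpy, scipy, OpenCV 4.12 (cv2) and the standard library are available. Lean on these libraries where they do the work, as an engineer would, in place of code of your own. Each camera call takes 0.05 s, during which the arm holds its last target. There are 200 camera calls.

TASK

Clear the bench: first take the marker pen from beside the tray and press it straight down into the clip rack until the spring fingers of both clips have snapped around it and it sits fully home, roughly centred. Then stack all the grey storage boxes in one pile on the metal tray, largest at the bottom and each next smaller one on top, long sides lined up, so that every box's whole base rests on the one beneath. Leave the beaker, the timer and the petri dish alone.

Things in the scene. Friction and masses are not known exactly. Their poses are not given: they have to be found in the camera images.
- box_a_mid (a point): centre (half-way up) of the largest of the flat-topped grey plastic storage boxes with a lid seam, 124 x 68 x 36 mm (length along its x, width along its y, height along z), 150 g give or take 30 %; grasp it across its width. The lid does not open.
- box_b_mid (a point): centre (half-way up) of the second largest of the flat-topped grey plastic storage boxes with a lid seam, 104 x 58 x 33 mm (length along its x, width along its y, height along z), 99 g give or take 30 %; grasp it across its width. The lid does not open. Not always there: three or all of the four smaller boxes are there.
- box_c_mid (a point): centre (half-way up) of the middle of the flat-topped grey plastic storage boxes with a lid seam, 84 x 48 x 30 mm (length along its x, width along its y, height along z), 60 g give or take 30 %; grasp it across its width. The lid does not open. Not always there: three or all of the four smaller boxes are there.
- box_d_mid (a point): centre (half-way up) of the second smallest of the flat-topped grey plastic storage boxes with a lid seam, 64 x 38 x 27 mm (length along its x, width along its y, height along z), 33 g give or take 30 %; grasp it across its width. The lid does not open. Not always there: three or all of the four smaller boxes are there.
- box_e_mid (a point): centre (half-way up) of the smallest of the flat-topped grey plastic storage boxes with a lid seam, 44 x 28 x 24 mm (length along its x, width along its y, height along z), 15 g give or take 30 %; grasp it across its width. The lid does not open. Not always there: three or all of the four smaller boxes are there.
- box_a: the largest box itself; its origin is the centre of its underside, axes as for its centre point
- box_b: the second largest box itself; its origin is the centre of its underside, axes as for its centre point
- box_c: the middle box itself; its origin is the centre of its underside, axes as for its centre point
- box_d: the second smallest box itself; its origin is the centre of its underside, axes as for its centre point
- box_e: the smallest box itself; its origin is the centre of its underside, axes as for its centre point
- tray_floor (a point): centre of the floor (upper face, 3 mm above the table) of a fixed shallow metal tray, 160 mm along its x by 130 mm along its y outside, with a 3 mm wall whose rim rises 4 mm above that floor. Fixed room things to keep clear of: beakers up to 0.14 m high and a 0.23 m bottle between the robot and tray, about 0.1 m nearer and to the left, and a carousel beyond on each side; travel with the fingertips at 0.25 m or higher
- marker_mid (a point): centre of a loose white and red marker pen lying on the table, 135 mm long along its y axis, round, 16 mm thick at the middle and 14 mm where the clips take it
- marker: the marker itself; its origin lies 8 mm below its centre point, on its underside; it can roll a little
- clip_seat (a point): where the marker's centre lies once snapped home in the fixed clip rack, 46 mm above the table; the marker's length then lies along this point's x axis, either way round. The marker is forced down from above, held by its middle, with about 10 N in all; past the lips it drops onto the saddles and the fingers close over it
- beaker: bystander: clear empty tall beaker, 72 x 78 x 135 mm; origin at the centre of its underside; to be left alone
- clock: bystander: white bench timer, 62 x 62 x 20 mm; origin at the centre of its underside; to be left alone
- dish: bystander: glass petri dish with amber residue, 68 mm across, 14 mm high; origin at the centre of its underside; to be left alone
- clip_rack: the rack; origin under its centre. Dark base 130 x 50 x 6 mm, two black pedestals 45 mm either side of the centre along x, each with a pair of sprung steel fingers, 10 mm wide along x, flaring open upward to 58 mm above the table. The 74 mm between the pedestals is free down to the base. The lips of a pair stand 10 mm apart at rest, 52 mm above the table

How it is judged (in metres and radians):
On the way, in this order (a step that is already met when the one before it is completed fails the run):
1. the marker is snapped home in both clips (x of marker_mid in the frame of clip_seat between -0.018 and 0.018 m and y of marker_mid in the frame of clip_seat between -0.003 and 0.003 m and z of marker_mid in the frame of clip_seat between -0.0035 and 0.0035 m and angle between the y axis of marker_mid and the x axis of clip_seat, either way round below 0.08 rad), for 0.2 s.
2. the largest box stands flat on the tray (x of box_a_mid in the frame of tray_floor between -0.06 and 0.06 m and y of box_a_mid in the frame of tray_floor between -0.05 and 0.05 m and z of box_a_mid in the frame of tray_floor between -0.0215 and 0.0215 m and z of box_a_mid in the frame of tray_floor above 0.015 m and angle between box_a_mid's own z axis and vertical below 0.06 rad), for 0.2 s.
3. all boxes present stand in one pile on the tray, largest first (all of step 2 and angle between each of box_b_mid, box_c_mid, box_d_mid, box_e_mid's own z axis and vertical below 0.06 rad and x of box_b_mid in the frame of box_a_mid between -0.0105 and 0.0105 m and y of box_b_mid in the frame of box_a_mid between -0.0055 and 0.0055 m and z of box_b_mid in the frame of box_a_mid above 0.031 m and angle between the x axis of each of box_b_mid, box_c_mid, box_d_mid, box_e_mid and the x axis of box_a_mid, either way round below 0.2 rad and z of box_b_mid in the frame of box_a_mid below 0.038 m and x of box_c_mid in the frame of box_a_mid between -0.0205 and 0.0205 m and y of box_c_mid in the frame of box_a_mid between -0.0105 and 0.0105 m and z of box_c_mid in the frame of box_a_mid above 0.0295 m and x of box_c_mid in the frame of box_b_mid between -0.0105 and 0.0105 m and y of box_c_mid in the frame of box_b_mid between -0.0055 and 0.0055 m and z of box_c_mid in the frame of box_b_mid above 0.028 m and angle between the x axis of each of box_c_mid, box_d_mid, box_e_mid and the x axis of box_b_mid, either way round below 0.2 rad and (z of box_c_mid in the frame of box_a_mid below 0.0365 m or z of box_c_mid in the frame of box_b_mid below 0.035 m) and x of box_d_mid in the frame of box_a_mid between -0.0305 and 0.0305 m and y of box_d_mid in the frame of box_a_mid between -0.0155 and 0.0155 m and z of box_d_mid in the frame of box_a_mid above 0.028 m and x of box_d_mid in the frame of box_b_mid between -0.0205 and 0.0205 m and y of box_d_mid in the frame of box_b_mid between -0.0105 and 0.0105 m and z of box_d_mid in the frame of box_b_mid above 0.0265 m and x of box_d_mid in the frame of box_c_mid between -0.0105 and 0.0105 m and y of box_d_mid in the frame of box_c_mid between -0.0055 and 0.0055 m and z of box_d_mid in the frame of box_c_mid above 0.025 m and angle between the x axis of each of box_d_mid, box_e_mid and the x axis of box_c_mid, either way round below 0.2 rad and (z of box_d_mid in the frame of box_a_mid below 0.035 m or z of box_d_mid in the frame of box_b_mid below 0.0335 m or z of box_d_mid in the frame of box_c_mid below 0.032 m) and x of box_e_mid in the frame of box_a_mid between -0.0405 and 0.0405 m and y of box_e_mid in the frame of box_a_mid between -0.0205 and 0.0205 m and z of box_e_mid in the frame of box_a_mid above 0.0265 m and x of box_e_mid in the frame of box_b_mid between -0.0305 and 0.0305 m and y of box_e_mid in the frame of box_b_mid between -0.0155 and 0.0155 m and z of box_e_mid in the frame of box_b_mid above 0.025 m and x of box_e_mid in the frame of box_c_mid between -0.0205 and 0.0205 m and y of box_e_mid in the frame of box_c_mid between -0.0105 and 0.0105 m and z of box_e_mid in the frame of box_c_mid above 0.0235 m and x of box_e_mid in the frame of box_d_mid between -0.0105 and 0.0105 m and y of box_e_mid in the frame of box_d_mid between -0.0055 and 0.0055 m and z of box_e_mid in the frame of box_d_mid above 0.022 m and angle between the x axis of box_e_mid and the x axis of box_d_mid, either way round below 0.2 rad and (z of box_e_mid in the frame of box_a_mid below 0.0335 m or z of box_e_mid in the frame of box_b_mid below 0.032 m or z of box_e_mid in the frame of box_c_mid below 0.0305 m or z of box_e_mid in the frame of box_d_mid below 0.029 m)), for 0.2 s.
At the end, for the whole second after the job is handed in: One pile on the tray floor, largest lowest; each box flat, within 0.2 rad of those below, its base inside their outlines (+0.5 mm), touching. Marker within 3 mm sideways, 3.5 mm in height, 18 mm lengthwise and 0.08 rad of its seat in both clips. All released, at rest (all of step 1 and all of step 3 and linear speed of each of box_a, box_b, box_c, box_d, box_e, marker below 0.02 m/s).
It fails at once if the beaker is pushed more than 3 cm from its place (distance of beaker from where it was at the start of the episode above 0.03 m).
It fails at once if the timer is pushed more than 3 cm from its place (distance of clock from where it was at the start of the episode above 0.03 m).
It fails at once if the petri dish is pushed more than 3 cm from its place (distance of dish from where it was at the start of the episode above 0.03 m).
It fails at once if the beaker is tipped over (angle between beaker's own z axis and vertical above 0.7 rad).
Of box_b, box_c, box_d, box_e only 3 to 4 are there at a start; the rules pass over those that are not, and their reading is None.
At some moment in a run one of marker, box_e may be knocked a few centimetres aside while the robot is not near it.
It also fails if it takes over 210 s, if anything falls off the work surface, if the arm or the gripper's body presses on something with over 40 N, if the wrist force passes 120 N, or if a joint passes its speed limit or range.

## Working session

There is one attempt and no reset: what is moved stays moved. The work goes in short steps, Python scripts to look and compute and a tool call to move; the robot and the scene stay as the last step left them, time stands still between calls to the robot, and variables do not carry over. Pictures are saved under pics/ and viewed, about 12 in all and at most 16, crops included, and the job is handed in when it is done.

Besides the shell and the picture viewer there is one more tool, called after ">>>" by a JSON object that holds its "name" and its "arguments", one argument or row to a line. play_rows: Moves the arm, as the interface text tells. Its arguments: {"type":"object","properties":{"steps":{"type":"array","items":{"type":"array","items":{"type":"number"}}},"newtons":{"type":"number"}},"required":["steps"]}

```bash
mkdir -p pics
cat > h.py <<'E'
import numpy as np, cv2
from cell import get_state, optics, order, arm
def cam(n):
    c=optics.camera(n); return c
def save(c,name): cv2.imwrite('pics/'+name,cv2.cvtColor(c['color'],cv2.COLOR_RGB2BGR))
def cloud(c):
    d=c['depth'];v,u=np.mgrid[:d.shape[0],:d.shape[1]]
    P=np.stack([(u-c['cx'])/c['fx']*d,(v-c['cy'])/c['fy']*d,d],-1)
    W=(P-np.array(c['t']))@np.array(c['R'])
    W[d==0]=np.nan
    return W
E
python3 - <<'E'
from h import *
s=get_state();print(s)
for n in('top','scene'):
    c=cam(n);save(c,n+'0.png');np.savez(n+'0.npz',**c);print(n,c['fx'],c['R'],c['t'])
a=cv2.imread('pics/top0.png')
W=cloud(np.load('top0.npz'));print(W[::80,::100].round(0).tolist())
E
```

```text
{'time_s': 0.0, 'q': array([ 1.30103348e+00,  2.41419340e-01,  3.70839961e-03,  1.33524374e+00,
       -2.16805526e-05,  1.57079172e+00]), 'joint_velocities': array([-0.00062325,  0.00034442,  0.00142263, -0.00296926,  0.00054814,
       -0.00069234]), 'effort': array([ 1.73966531e-03, -3.72317290e+01,  2.52407134e+01,  1.69429102e-02,
       -7.79548441e-05,  6.47462457e-06]), 'tool_pos': array([133.08242726, 481.28113532, 230.40378386]), 'orientation': array([-1.34380365e-04,  1.34470440e-01,  9.90917018e-01, -1.07083062e-03]), 'ft_force': array([ 0.48269264,  0.26544905, -0.58801005]), 'moment': array([3.84712497e-05, 9.59793928e-03, 5.32968465e-03]), 'opening': 1.0021711823803519}
top 392.55882886770706 [[ 6.75366090e-04 -9.99916561e-01  1.29001682e-02]
 [-9.93335454e-01 -2.15764726e-03 -1.15238974e-01]
 [ 1.15257193e-01 -1.27363659e-02 -9.93254028e-01]] [  18.2266937   610.75309007 1157.66526845]
scene 502.7767529314294 [[ 0.74796268 -0.66373931 -0.00139979]
 [-0.50177436 -0.56406262 -0.65578644]
 [ 0.43448167  0.49120616 -0.75494516]] [-421.11317486  357.10514637 1366.54313465]
[[[1874.0, 1825.0, -896.0], [1891.0, 1269.0, -914.0], [1107.0, 328.0, 270.0], [1292.0, 80.0, -3.0], [1259.0, -241.0, 51.0], [1189.0, -508.0, 159.0], [1908.0, -1636.0, -898.0]], [[1402.0, 1789.0, -906.0], [1402.0, 1228.0, -897.0], [923.0, 342.0, 198.0], [926.0, 71.0, 195.0], [928.0, -202.0, 194.0], [914.0, -460.0, 230.0], [1413.0, -1583.0, -883.0]], [[944.0, 1738.0, -896.0], [946.0, 1200.0, -899.0], [746.0, 392.0, 1.0], [748.0, 77.0, -0.0], [749.0, -240.0, 1.0], [750.0, -560.0, -0.0], [956.0, -1555.0, -896.0]], [[511.0, 1708.0, -908.0], [511.0, 1171.0, -896.0], [495.0, 383.0, 2.0], [496.0, 75.0, 3.0], [496.0, -235.0, 1.0], [496.0, -546.0, 2.0], [514.0, -1515.0, -891.0]], [[98.0, 1656.0, -891.0], [96.0, 1145.0, -898.0], [256.0, 375.0, 1.0], [256.0, 74.0, 3.0], [261.0, -222.0, 34.0], [255.0, -533.0, 3.0], [92.0, -1486.0, -900.0]]]
```

View pics/top0.png

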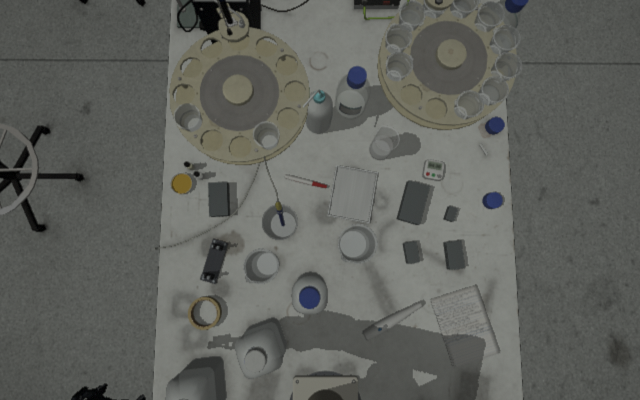

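View pics/scene0.png

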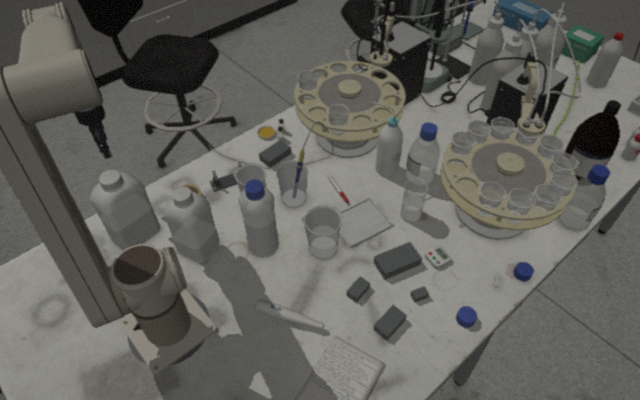

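The top view shows the five grey boxes near pixels (222,199), (415,202), (452,213), (412,252) and (455,254). The marker is at (308,181), the tray at (354,194), the rack at (215,261), the timer at (433,170) and a beaker at (384,143). Measuring now.

```bash
cat >> h.py <<'E'
def ray(c,uv,z):
    uv=np.atleast_2d(uv).astype(float)
    d=np.c_[(uv[:,0]-c['cx'])/c['fx'],(uv[:,1]-c['cy'])/c['fy'],np.ones(len(uv))]
    R=np.array(c['R']);o=-R.T@np.array(c['t']);d=d@R
    return o+d*((z-o[2])/d[:,2])[:,None]
def rect(P):
    (x,y),(w,h),a=cv2.minAreaRect(np.float32(P[:,:2]))
    if w<h:w,h,a=h,w,a+90
    return round(x,1),round(y,1),round(w,1),round(h,1),round((a+90)%180-90,1)
E
python3 - <<'E'
from h import *
c=np.load('top0.npz');W=cloud(c)
for nm,u,v,r in[('L',222,199,20),('A',415,202,24),('s',452,213,11),('m',412,252,14),('r',455,254,17)]:
    S=W[v-r:v+r,u-r:u+r].reshape(-1,3);S=S[np.isfinite(S).all(1)]
    S=S[(S[:,2]>15)&(S[:,2]<60)];z=np.median(S[:,2]);T=S[abs(S[:,2]-z)<5]
    print(nm,z.round(1),len(T),rect(T))
g=c['color'].astype(int)
# marker
sub=g[165:195,280:335];m=(sub[...,0]-sub[...,1]>40);v,u=np.nonzero(m);print('red',rect(ray(c,np.c_[u+280,v+165],8)),len(u))
S=W[232:290,195:237].reshape(-1,3);S=S[(S[:,2]>25)];print('rack',rect(S),len(S),np.percentile(S[:,2],[5,50,95]))
S=W[160:230,322:385].reshape(-1,3)
img=c['color'][150:290,180:490];cv2.imwrite('pics/crop.png',cv2.convertScaleAbs(cv2.resize(img[...,::-1],None,fx=2.55,fy=2.55,interpolation=cv2.INTER_CUBIC),alpha=1.8))
E
```

```text
L 32.5 635 (621.3, 324.9, 104.4, 59.6, 3.7)
A 35.8 874 (612.6, -272.6, 124.7, 68.3, -16.2)
s 23.7 134 (577.2, -389.1, 44.4, 29.7, -17.6)
m 26.7 266 (459.2, -263.5, 65.3, 38.9, 8.4)
r 29.7 434 (451.8, -394.1, 84.8, 49.1, 6.5)
red (668.5, 16.4, 44.1, 11.2, 78.7) 47
rack (433.3, 336.3, 105.3, 28.3, -14.8) 123 [26.43640831 35.37078639 59.29529664]
```

View pics/crop.png

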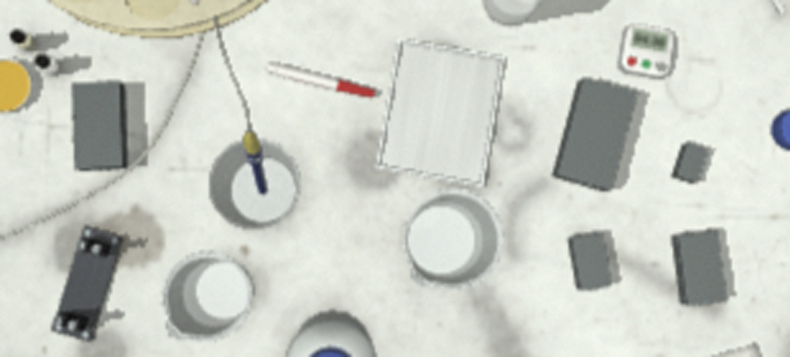

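The crop shows the marker running from (268,66) to (378,94). The tray corners are at (402,40), (505,58), (488,186) and (378,165), and the rack clips at (100,240) and (72,325). The box sizes match A, B (left), C (right), D (middle) and E (small).

```bash
cat >> h.py <<'E'
from scipy.spatial.transform import Rotation as Ro
def pose():
    s=get_state();w,x,y,z=s['orientation'];R=Ro.from_quat([x,y,z,w]).as_matrix();return np.array(s['tool_pos']),R,s
def plan(x,y,z,phi):
    "twist first, then shift (cm) in tool axes; phi = angle of jaw axis, deg"
    p,R,s=pose();cur=np.degrees(np.arctan2(R[1,1],R[0,1]))
    tw=np.radians((cur-phi+90)%180-90)
    f=np.radians(cur)-tw;ty=np.array([np.cos(f),np.sin(f)]);tx=np.array([-ty[1],ty[0]]) 
    if np.dot(tx,R[:2,0]@np.array([[np.cos(tw),-np.sin(tw)],[np.sin(tw),np.cos(tw)]]))<0: tx=-tx
    d=np.array([x,y])-p[:2]
    print('at',p.round(1),'phi',cur.round(2),'tilt',R[2].round(3),'F',s['ft_force'].round(1),'op',round(s['opening'],3),'t',s['time_s'],'q',s['q'].round(2))
    print('twist %.4f x %.2f y %.2f z %.2f'%(tw,d@tx/10,d@ty/10,(p[2]-z)/10))
def wrist(name=None):
    p,R,s=pose();c=dict(optics.camera('wrist'));H=np.array(c['hand_eye'])
    Rw=R@H[:3,:3];tw=R@H[:3,3]+p
    c['R']=Rw.T;c['t']=-Rw.T@tw
    if name: save(c,name)
    return c
E
python3 - <<'E'
from h import *
c=np.load('top0.npz')
full=lambda l:[(180+a/2.548,150+b/2.548) for a,b in l]
m=ray(c,full([(268,66),(378,94)]),8);print('marker',m.round(1),m.mean(0).round(1),np.linalg.norm(m[1]-m[0]),np.degrees(np.arctan2(*(m[0]-m[1])[1::-1])))
t=ray(c,full([(402,40),(505,58),(488,186),(378,165)]),7);print('tray',t.round(1),t.mean(0),rect(t))
r=ray(c,full([(100,240),(72,325)]),55);print('rack',r.round(1),r.mean(0),np.degrees(np.arctan2(*(r[0]-r[1])[1::-1])))
mm=m.mean(0);plan(mm[0],mm[1],290,-14.3)
w=wrist();print(w['hand_eye'].round(3),w['fx'])
E
```

```text
marker [[695.2 122.6   8. ]
 [660.8 -12.4   8. ]] [678.   55.1   8. ] 139.37027828064012 75.70738256624492
tray [[ 728.5  -42.3    7. ]
 [ 706.3 -169.3    7. ]
 [ 548.2 -146.     7. ]
 [ 573.6  -12.3    7. ]] [639.16036472 -92.46466718   7.        ] (639.4, -94.0, 159.6, 136.1, -10.7)
rack [[482.3 310.8  55. ]
 [385.6 339.9  55. ]] [433.9516564  325.33577763  55.        ] -16.726694421690926
at [133.1 481.4 230.5] phi 74.55 tilt [-0.    -0.002 -1.   ] F [-0.3  1.4 -0.1] op 1.001 t 0.1 q [ 1.3   0.24  0.    1.34 -0.    1.57]
twist 1.5506 x -27.85 y 63.33 z -5.95
[[-1.00000e-03 -9.57000e-01 -2.90000e-01  7.24620e+01]
 [ 1.00000e+00 -0.00000e+00 -1.00000e-03  8.28000e-01]
 [ 1.00000e-03 -2.90000e-01  9.57000e-01 -1.42735e+02]
 [ 0.00000e+00  0.00000e+00  0.00000e+00  1.00000e+00]] 311.2527123010516
```

>>> {"name": "play_rows", "arguments": {
  "steps": [
    [0,0,-3,0.12,1],
    [0,0,-3,0.12,1],
    [0,0,0,0.12,1],
    [0,0,0,0.12,1],
    [0,0,0,0.12,1],
    [0,0,0,0.12,1],
    [0,0,0,0.12,1],
    [0,0,0,0.12,1]
  ]
}}

```text
time_s: 0.82
tool_pos: [133.2, 481.7, 290.9]
orientation: [0.0, 0.579, 0.815, -0.0]
ft_force: [0.1, -0.5, -0.4]
opening: 1.001
```

>>> {"name": "play_rows", "arguments": {
  "steps": [
    [0,0,0,0.12,1],
    [0,0,0,0.12,1],
    [0,0,0,0.12,1],
    [0,0,0,0.12,1],
    [0,0,0,0.11,1],
    [-1.64,3.7,0,0,1],
    [-1.64,3.7,0,0,1],
    [-1.64,3.7,0,0,1]
  ]
}}

```text
time_s: 1.48
tool_pos: [229.0, 406.1, 290.8]
orientation: [0.0, 0.789, 0.615, -0.0]
ft_force: [1.9, 1.0, 0.2]
opening: 1.002
```

>>> {"name": "play_rows", "arguments": {
  "steps": [
    [-1.64,3.7,0,0,1],
    [-1.64,3.7,0,0,1],
    [-1.64,3.7,0,0,1],
    [-1.64,3.7,0,0,1],
    [-1.64,3.7,0,0,1],
    [-1.64,3.7,0,0,1],
    [-1.64,3.7,0,0,1]
  ]
}}

```text
time_s: 2.07
tool_pos: [452.6, 230.1, 291.1]
orientation: [-0.0, 0.789, 0.614, -0.0]
ft_force: [1.0, 0.2, 0.7]
opening: 1.0
```

>>> {"name": "play_rows", "arguments": {
  "steps": [
    [-1.64,3.7,0,0,1],
    [-1.64,3.7,0,0,1],
    [-1.64,3.7,0,0,1],
    [-1.64,3.7,0,0,1],
    [-1.64,3.7,0,0,1],
    [-1.64,3.7,0,0,1],
    [0,0,0,0,1]
  ]
}}

```text
time_s: 2.65
tool_pos: [646.6, 76.1, 286.6]
orientation: [0.0, 0.792, 0.611, -0.002]
ft_force: [-1.1, 0.8, -1.7]
opening: 1.0
```

Run:
```python
from h import *
plan(678,55,200,-14.3)
c=wrist('w1.png');print(c['R'].round(3))
g=c['color'].astype(int);W=cloud(c);m=(g[...,0]-g[...,1]>40)
v,u=np.nonzero(m);print(len(u),u.mean(),v.mean(),W[m].mean(0))
```

```text
at [646.6  76.1 286.6] phi -14.66 tilt [-0.004 -0.002 -1.   ] F [-1.1  0.8 -1.7] op 1.0 t 2.65 q [ 0.12  0.56  0.62  1.64 -0.    1.94]
twist -0.0063 x -1.27 y 3.56 z 8.66
[[ 0.967 -0.254 -0.003]
 [-0.242 -0.924  0.295]
 [-0.078 -0.285 -0.955]]
278 346.1115107913669 197.4136690647482 [669.93437998  19.6740558   14.26491006]
```

View pics/w1.png

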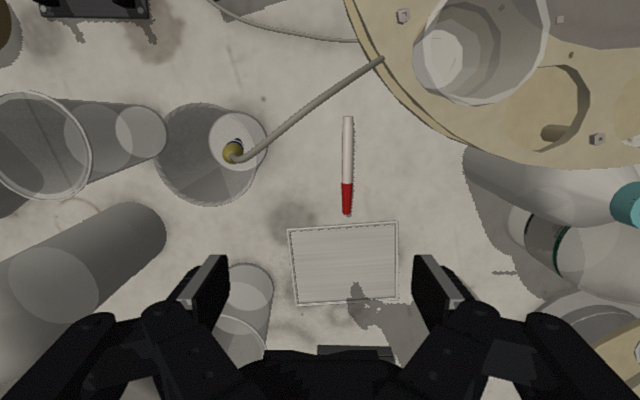

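The wrist view shows the marker running from (348,117) to (347,215), red end toward the tray, with a cable from (235,152) to (380,60) and the carousel at upper right. I'll check clearances.

Run:
```python
from h import *
c=wrist();g=c['color'].astype(int);W=cloud(c)
b=g[100:225,325:370].sum(2);print(b[:,22][::3]); 
m=(b>np.percentile(b,50)+60)|((g[100:225,325:370,0]-g[100:225,325:370,1])>40)
n,l,st,ce=cv2.connectedComponentsWithStats(m.astype(np.uint8));k=1+st[1:,4].argmax();print(st[k],ce[k])
v,u=np.nonzero(l==k);P=ray(c,np.c_[u+325,v+100],12);print(rect(P))
x,y=rect(P)[:2]
T=cloud(np.load('top0.npz'))
for Z in(T,W):
  S=Z.reshape(-1,3);S=S[np.isfinite(S).all(1)];S=S[(S[:,2]>22)&(S[:,2]<260)];d=S-[x,y,0]
  a=np.radians(-14.3);jx=d[:,0]*np.cos(a)+d[:,1]*np.sin(a);jy=-d[:,0]*np.sin(a)+d[:,1]*np.cos(a)
  k=(abs(jx)<75)&(abs(jy)<60);Q=np.c_[jx,jy,S[:,2]][k];print(len(Q),Q[::max(1,len(Q)//25)].round(0).tolist())
```

```text
[462 458 457 470 470 475 423 454 461 480 486 486 485 487 482 493 492 493
 501 499 502 500 498 499 502 498 495 490 470 178 186 189 178 181 170 182
 180 173 165 430 458 447]
[ 19  85  10  31 277] [23.36101083 98.89891697]
(669.7, 17.0, 44.2, 12.6, 76.7)
0 []
0 []
```

>>> {"name": "play_rows", "arguments": {
  "steps": [
    [0,0,4,0,1],
    [0,0,4,0,1],
    [-0.3,1.2,4,0,1],
    [-0.3,1.2,4,0,1],
    [-0.3,1.2,0,0,1],
    [0,0,0,0,1]
  ]
}}

```text
time_s: 3.25
tool_pos: [672.6, 64.3, 128.0]
orientation: [-0.002, 0.789, 0.614, -0.003]
ft_force: [0.5, 0.0, 0.4]
opening: 0.998
```

Run:
```python
from h import *
c=wrist('w2.png');g=c['color'].astype(int)
r=(g[...,0]-g[...,1]>40);v,u=np.nonzero(r);print('red',rect(ray(c,np.c_[u,v],10)),u.mean(),v.mean(),v.max())
x0=int(u.mean());b=g[:300,x0-40:x0+40].sum(2);m=((b>580)|r[:300,x0-40:x0+40]).astype(np.uint8)
for th in(505,520,540,560):
  m=((b>th)|r[:300,x0-40:x0+40]).astype(np.uint8);n,l,st,ce=cv2.connectedComponentsWithStats(m);k=1+st[1:,4].argmax();v,u=np.nonzero(l==k);print(th,st[k],rect(ray(c,np.c_[u+x0-40,v],9)))
plan(679,58,3,-13.5)
```

```text
red (669.7, 17.2, 46.0, 14.4, 75.9) 329.0 242.29042386185245 266
505 [ 32 220  17  47 637] (669.6, 16.7, 46.2, 14.5, 75.9)
520 [ 32 220  17  47 637] (669.6, 16.7, 46.2, 14.5, 75.9)
540 [ 32 220  17  47 637] (669.6, 16.7, 46.2, 14.5, 75.9)
560 [ 32 220  17  47 637] (669.6, 16.7, 46.2, 14.5, 75.9)
at [673.9  65.  131. ] phi -14.22 tilt [-0.    -0.002 -1.   ] F [-0.7 -0.2  0.6] op 0.997 t 3.3 q [0.1  0.65 0.38 1.3  0.   1.92]
twist -0.0126 x -0.56 y 0.66 z 12.80
```

View pics/w2.png

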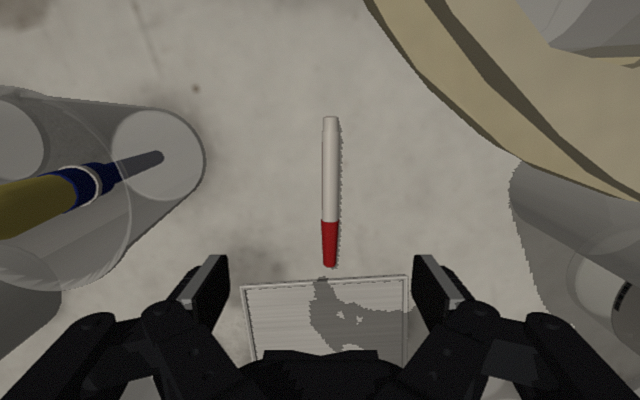

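>>> {"name": "play_rows", "arguments": {
  "steps": [
    [-0.38,0.73,4,0,1],
    [0,0,4,0,1],
    [0,0,3,0,1],
    [0,0,1,0,1],
    [0,0,0.7,0,1],
    [0,0,0,0,1]
  ],
  "newtons": 60
}}

```text
time_s: 3.8
tool_pos: [681.4, 59.5, 5.9]
orientation: [0.0, 0.789, 0.614, 0.001]
ft_force: [0.3, 0.5, 0.3]
opening: 0.995
```

Run:
```python
from h import *
c=wrist('w3.png');g=c['color'].astype(int)
r=(g[...,0]-g[...,1]>40);v,u=np.nonzero(r);print('red',rect(ray(c,np.c_[u,v],10)))
plan(680,59.5,4,-14.1)
```

```text
red (670.9, 23.2, 35.2, 15.5, 73.5)
at [682.4  59.5   7.2] phi -14.22 tilt [ 0.001  0.003 -1.   ] F [ 0.9 -0.2  0. ] op 1.002 t 3.85 q [0.09 0.76 0.24 1.05 0.   1.91]
twist -0.0022 x -0.06 y -0.23 z 0.32
```

>>> {"name": "play_rows", "arguments": {
  "steps": [
    [0,-0.15,0.2,0,1],
    [0,0,0,0,0.3],
    [0,0,0,0,0.2],
    [0,0,0,0,0],
    [0,0,0,0,0],
    [0,0,0,0,0],
    [0,0,0,0,0],
    [0,0,0,0,0]
  ]
}}

```text
time_s: 4.52
tool_pos: [679.9, 59.1, 3.1]
orientation: [0.0, 0.789, 0.614, 0.0]
ft_force: [-0.3, -0.9, 3.6]
opening: 0.155
```

>>> {"name": "play_rows", "arguments": {
  "steps": [
    [0,0,0,0,0],
    [0,0,0,0,0],
    [0,0,-1,0,0],
    [0,0,-2,0,0],
    [0,0,-4,0,0],
    [0,0,-4,0,0],
    [0,0,0,0,0]
  ]
}}

```text
time_s: 5.1
tool_pos: [684.8, 59.6, 123.1]
orientation: [0.004, 0.789, 0.614, 0.007]
ft_force: [1.7, -0.5, 2.0]
opening: 0.15
```

Run:
```python
from h import *
c=wrist('w3.png');g=c['color'].astype(int)
r=(g[...,0]-g[...,1]>40);v,u=np.nonzero(r);print('red',len(u))
plan(434,325.3,290,73.3)
```

```text
red 1238
at [683.6  59.4 119.7] phi -14.27 tilt [ 0.004  0.011 -1.   ] F [ 0.1 -0.7 -1.3] op 0.153 t 5.15 q [0.09 0.66 0.37 1.27 0.   1.91]
twist -1.5283 x 31.55 y 18.29 z -17.03
```

View pics/w3.png

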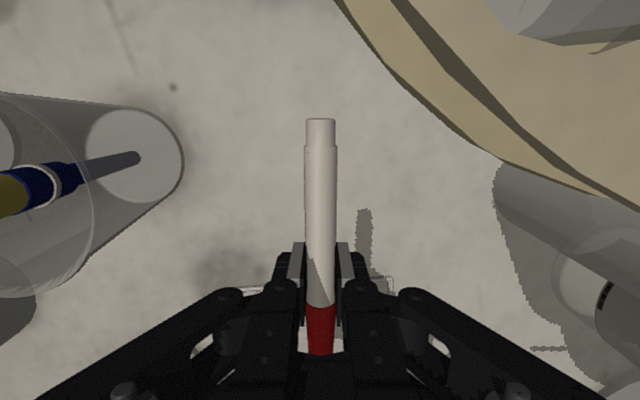

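The marker is gripped at its middle, centred in the pads at (320,230). I'll carry it toward the rack and stop short of it to measure the clips.

>>> {"name": "play_rows", "arguments": {
  "steps": [
    [0,0,-4,0,0],
    [0,0,-4,0,0],
    [0,0,-4,0,0],
    [0,-4,-1.5,0,0],
    [0,-4,-1.5,0,0],
    [0,-4,-1.5,0,0],
    [1.6,-2.67,0,0,0],
    [1.6,-2.67,0,0,0]
  ]
}}

```text
time_s: 5.82
tool_pos: [520.8, 132.1, 277.6]
orientation: [0.0, 0.79, 0.613, 0.001]
ft_force: [-0.1, 0.2, 0.9]
opening: 0.156
```

>>> {"name": "play_rows", "arguments": {
  "steps": [
    [1.6,-2.67,0,0,0],
    [1.6,-2.67,0,0,0],
    [1.6,-2.67,0,0,0],
    [1.6,-2.67,0,0,0],
    [1.6,-2.67,0,0,0],
    [0,0,0,0,0],
    [0,0,0,0,0]
  ]
}}

```text
time_s: 6.4
tool_pos: [411.3, 243.3, 276.3]
orientation: [0.0, 0.788, 0.615, -0.0]
ft_force: [0.4, -0.5, -0.0]
opening: 0.155
```

Run:
```python
from h import *
plan(434,325.3,290,73.3)
c=wrist('w4.png');W=cloud(c);np.savez('w4.npz',**c)
k=np.isfinite(W).all(2)&(W[...,2]>28)&(W[...,2]<70)&(abs(W[...,0]-434)<90)&(abs(W[...,1]-325)<60)
P=W[k];print(len(P),rect(P));print(np.histogram(P[:,2],bins=range(28,72,4)))
H=P[P[:,2]>50];print(len(H),rect(H) if len(H) else '')
```

```text
at [411.3 243.3 276.3] phi -14.07 tilt [-0.001 -0.    -1.   ] F [ 0.4 -0.5 -0. ] op 0.155 t 6.4 q [ 0.53  0.18  0.05  1.44 -0.    2.35]
twist -1.5249 x 0.19 y 8.51 z -1.37
626 (434.7, 339.0, 104.7, 28.8, -15.6)
(array([142,  16, 153,   4,   2,  14, 159, 129,   7,   0]), array([28, 32, 36, 40, 44, 48, 52, 56, 60, 64, 68]))
305 (434.8, 339.1, 99.8, 26.5, -15.4)
```

View pics/w4.png

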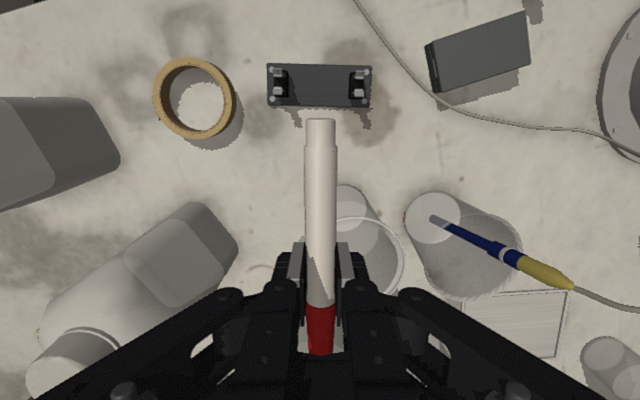

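Depth puts the clip tips at about (434.8, 339.1) with the axis at -15.4°. In the image the rack spans (267..371, 63..107). I'll twist, move beyond the rack and look closer.

>>> {"name": "play_rows", "arguments": {
  "steps": [
    [0,0,0,-0.12,0],
    [0,0,0,-0.12,0],
    [0,0,0,-0.12,0],
    [0,0,0,-0.12,0],
    [0,0,0,-0.12,0],
    [0,0,0,-0.12,0],
    [0,0,0,-0.12,0],
    [0,0,0,-0.12,0]
  ]
}}

```text
time_s: 7.12
tool_pos: [413.6, 241.3, 276.1]
orientation: [-0.0, 0.415, 0.91, -0.0]
ft_force: [-1.0, -0.1, 0.1]
opening: 0.153
```

>>> {"name": "play_rows", "arguments": {
  "steps": [
    [0,0,0,-0.12,0],
    [0,0,0,-0.12,0],
    [0,0,0,-0.12,0],
    [0,0,0,-0.12,0],
    [0,0,0,-0.108,0],
    [0,4,0,0,0],
    [0,4,0,0,0],
    [0,4,0,0,0]
  ]
}}

```text
time_s: 7.78
tool_pos: [446.6, 357.7, 276.5]
orientation: [0.0, 0.138, 0.991, -0.0]
ft_force: [1.1, 1.5, -0.5]
opening: 0.152
```

>>> {"name": "play_rows", "arguments": {
  "steps": [
    [0,4,0,0,0],
    [0,0.8,2,0,0],
    [0,0,3,0,0],
    [0,0,2.6,0,0],
    [0,0,0,0,0],
    [0,0,0,0,0]
  ]
}}

```text
time_s: 8.28
tool_pos: [457.7, 402.5, 198.5]
orientation: [-0.002, 0.136, 0.991, -0.002]
ft_force: [-0.5, 0.2, 0.9]
opening: 0.151
```

Run:
```python
from h import *
c=wrist('w5.png');W=cloud(c);np.savez('w5.npz',**c)
k=np.isfinite(W).all(2)&(W[...,2]>28)&(W[...,2]<70)&(abs(W[...,0]-434)<75)&(abs(W[...,1]-338)<50)
P=W[k];print(len(P),rect(P));print(np.histogram(P[:,2],bins=range(28,72,4)))
for lo,hi in((50,64),(54,62),(28,44)):
  H=P[(P[:,2]>lo)&(P[:,2]<hi)];print(lo,len(H),rect(H))
plan(434.8,339.1,120,74.6)
```

```text
895 (434.2, 339.9, 104.3, 28.1, -15.9)
(array([220,  56, 194,  17,   6,  15, 196, 189,   2,   0]), array([28, 32, 36, 40, 44, 48, 52, 56, 60, 64, 68]))
50 395 (434.9, 339.2, 100.1, 27.2, -15.5)
54 307 (434.9, 339.2, 100.1, 27.2, -15.5)
28 487 (434.3, 340.2, 104.2, 28.0, -16.2)
at [458.7 403.5 200.8] phi 74.33 tilt [ 0.    -0.001 -1.   ] F [ 0.6  0.5 -0.6] op 0.153 t 8.3333 q [ 0.72  0.48  0.27  1.36 -0.    1.  ]
twist -0.0047 x 0.59 y -6.84 z 8.08
```

View pics/w5.png

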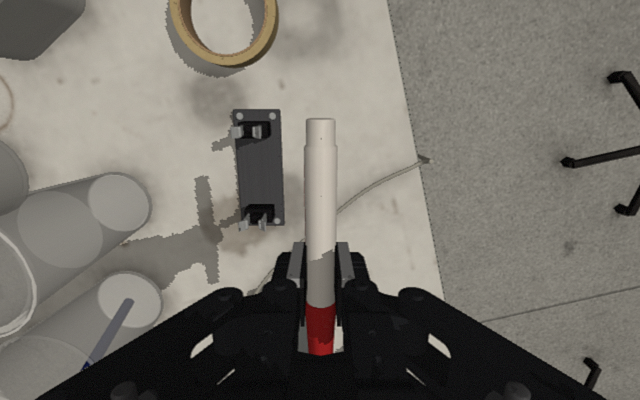

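>>> {"name": "play_rows", "arguments": {
  "steps": [
    [0.3,-3.4,0,0,0],
    [0.3,-3.4,0,0,0],
    [0,0,4,0,0],
    [0,0,4,0,0],
    [0,0,3,0,0],
    [0,0,0,0,0],
    [0,0,0,0,0]
  ]
}}

```text
time_s: 8.92
tool_pos: [434.3, 340.2, 91.8]
orientation: [0.0, 0.136, 0.991, 0.0]
ft_force: [0.2, 0.1, 0.9]
opening: 0.157
```

Run:
```python
from h import *
plan(434.9,339.2,46,74.5)
c=np.load('w5.npz');H=c['hand_eye'];d=c['depth']
for v in range(125,340,20):
    r=[]
    row=d[v,300:342];
    u=np.arange(300,342);P=np.c_[(u-c['cx'])/c['fx']*row,(v-c['cy'])/c['fy']*row,row,np.ones(42)]@H.T
    k=P[:,2]<60; 
    if k.any(): i=P[k,2].argmin();print(v,P[k][i].round(1),P[k,1].min().round(1),P[k,1].max().round(1))
```

```text
at [434.3 340.2  91.8] phi 74.38 tilt [-0.  0. -1.] F [0.2 0.1 0.9] op 0.157 t 8.9167 q [ 0.66  0.44 -0.09  1.04 -0.    0.94]
twist -0.0022 x -0.08 y -0.08 z 4.58
125 [ 65.    1.4 -12.    1. ] -5.4 7.0
145 [ 56.9   0.2 -12.3   1. ] -5.4 7.1
165 [ 48.7  -0.7 -13.4   1. ] -6.5 8.1
185 [ 40.2  -0.3 -13.9   1. ] -6.6 7.7
205 [ 31.1   2.3 -13.4   1. ] -6.2 7.8
225 [ 21.6   0.1 -13.    1. ] -6.4 8.0
245 [  72.5    0.8 -142.7    1. ] -8.9 10.5
265 [  9.8  -6.  -27.8   1. ] -7.7 9.3
285 [  7.    8.3 -38.4   1. ] -7.2 8.7
305 [ -2.1   7.7 -38.1   1. ] -7.2 8.9
325 [-11.4   8.2 -38.    1. ] -7.4 9.1
```

>>> {"name": "play_rows", "arguments": {
  "steps": [
    [-0.04,-0.04,2,0,0],
    [0,0,1,0,0],
    [0,0,0.4,0,0],
    [0,0,0.3,0,0],
    [0,0,0,0,0]
  ],
  "newtons": 90
}}

```text
time_s: 9.33
tool_pos: [435.2, 340.9, 56.5]
orientation: [0.001, 0.135, 0.991, 0.001]
ft_force: [-1.7, -1.6, 8.0]
opening: 0.14
```

>>> {"name": "play_rows", "arguments": {
  "steps": [
    [0,0,0.3,0,0],
    [0,0,0.3,0,0],
    [0,0,0.2,0,0],
    [0,0,0,0,0]
  ]
}}

```text
time_s: 9.67
tool_pos: [436.9, 346.0, 55.3]
orientation: [0.003, 0.134, 0.991, 0.008]
ft_force: [-11.0, 0.0, 36.7]
opening: 0.139
```

>>> {"name": "play_rows", "arguments": {
  "steps": [
    [0,0,0.2,0,0],
    [0,0,0.2,0,0],
    [0,0,0,0,0]
  ]
}}

```text
time_s: 9.92
tool_pos: [438.1, 349.8, 54.0]
orientation: [0.004, 0.134, 0.991, 0.012]
ft_force: [-12.3, 4.8, 45.6]
opening: 0.142
```

>>> {"name": "play_rows", "arguments": {
  "steps": [
    [0,0,-1,0,0],
    [0,0,-2,0,0],
    [0,0,-1,0,0],
    [0,0,0,0,0]
  ]
}}

```text
time_s: 10.25
tool_pos: [436.4, 342.0, 85.7]
orientation: [0.003, 0.135, 0.991, 0.003]
ft_force: [0.9, 0.1, -0.2]
opening: 0.137
```

Run:
```python
from h import *
plan(434.9,339.2,46,74.5)
c=wrist();np.savez('w6.npz',**c)
a=cv2.resize(cv2.convertScaleAbs(c['color'][60:360,180:480,::-1],alpha=1.6),(600,600));t=cv2.cvtColor(cam('top')['color'],cv2.COLOR_RGB2BGR)
cv2.imwrite('pics/w6.png',a)
H=c['hand_eye'];d=c['depth']
for v in range(125,245,20):
    row=d[v,290:352];u=np.arange(290,352);P=np.c_[(u-c['cx'])/c['fx']*row,(v-c['cy'])/c['fy']*row,row,np.ones(62)]@H.T
    k=P[:,2]<15
    if k.any(): i=P[k,2].argmin();print(v,P[k][i].round(1),P[k,1].min().round(1),P[k,1].max().round(1))
```

```text
at [436.4 342.   85.7] phi 74.44 tilt [-0.005  0.006 -1.   ] F [ 0.9  0.1 -0.2] op 0.137 t 10.25 q [ 0.66  0.44 -0.1   1.02  0.    0.94]
twist -0.0011 x 0.07 y -0.31 z 3.97
125 [ 65.    2.2 -12.7   1. ] -5.3 7.0
145 [ 56.9  -0.2 -12.1   1. ] -5.4 7.0
165 [ 48.6   2.3 -13.    1. ] -6.5 8.1
185 [ 40.1   0.6 -13.6   1. ] -6.1 7.8
205 [ 31.2   0.6 -13.7   1. ] -6.2 7.9
225 [  72.5    0.8 -142.7    1. ] -6.4 8.0
```

View pics/w6.png

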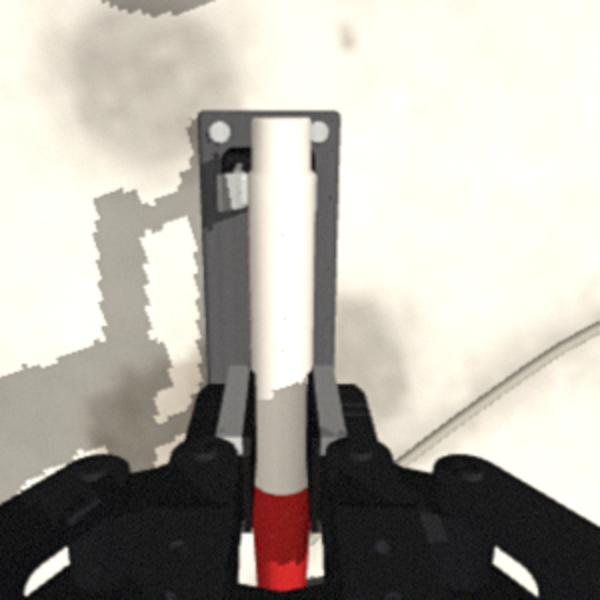

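The crop shows the marker sitting right of the clip pair, with the left clip finger visible at (235,190) and the right one hidden. I'll profile the finger points from the earlier depth image.

Run:
```python
from h import *
for f in('w4.npz','w5.npz','w6.npz'):
    W=cloud(np.load(f));W=W[np.isfinite(W).all(2)]
    a=np.radians(-15.5);d=W-[434.9,339.2,0];l=d[:,0]*np.cos(a)+d[:,1]*np.sin(a);q=-d[:,0]*np.sin(a)+d[:,1]*np.cos(a)
    for s in(-45,45):
        k=(abs(l-s)<4.5)&(abs(q)<22);print(f,s)
        for b in range(-20,20,2):
            z=W[k&(q>=b)&(q<b+2)][:,2]
            if len(z):print(b+1,len(z),np.percentile(z,[10,50,90]).round(0).tolist(),end='; ')
        print()
```

```text
w4.npz -45
-19 10 [5.0, 6.0, 7.0]; -17 12 [5.0, 6.0, 7.0]; -15 15 [12.0, 26.0, 28.0]; -13 28 [27.0, 58.0, 60.0]; -11 20 [28.0, 56.0, 58.0]; -9 11 [54.0, 55.0, 56.0]; -7 16 [29.0, 53.0, 55.0]; -5 15 [32.0, 53.0, 54.0]; -3 13 [37.0, 38.0, 39.0]; -1 16 [37.0, 38.0, 39.0]; 1 16 [37.0, 38.0, 39.0]; 3 16 [38.0, 38.0, 39.0]; 5 19 [28.0, 51.0, 54.0]; 7 24 [28.0, 53.0, 54.0]; 9 18 [54.0, 55.0, 57.0]; 11 26 [29.0, 57.0, 60.0]; 13 12 [27.0, 58.0, 59.0]; 15 3 [26.0, 27.0, 28.0]; 17 6 [6.0, 7.0, 7.0]; 19 16 [5.0, 6.0, 7.0]; 
w4.npz 45
-19 7 [5.0, 7.0, 7.0]; -17 14 [5.0, 6.0, 7.0]; -15 15 [7.0, 16.0, 29.0]; -13 26 [28.0, 58.0, 60.0]; -11 18 [29.0, 57.0, 58.0]; -9 14 [53.0, 54.0, 56.0]; -7 19 [47.0, 54.0, 55.0]; -5 13 [30.0, 51.0, 53.0]; -3 14 [37.0, 38.0, 39.0]; -1 16 [37.0, 38.0, 39.0]; 1 16 [37.0, 38.0, 39.0]; 3 15 [37.0, 38.0, 39.0]; 5 22 [27.0, 52.0, 53.0]; 7 22 [29.0, 53.0, 55.0]; 9 17 [55.0, 56.0, 57.0]; 11 18 [48.0, 58.0, 59.0]; 13 11 [27.0, 58.0, 59.0]; 15 2 [27.0, 27.0, 28.0]; 17 4 [5.0, 5.0, 6.0]; 19 14 [5.0, 6.0, 7.0]; 
w5.npz -45
-13 13 [58.0, 59.0, 59.0]; -11 27 [57.0, 58.0, 60.0]; -9
[... 896 characters left out ...]
; -17 16 [6.0, 6.0, 7.0]; -15 5 [26.0, 27.0, 27.0]; -13 51 [28.0, 58.0, 59.0]; -11 78 [28.0, 57.0, 59.0]; -9 60 [54.0, 56.0, 57.0]; -7 79 [28.0, 54.0, 55.0]; -5 19 [28.0, 53.0, 54.0]; -3 64 [91.0, 93.0, 95.0]; -1 97 [95.0, 96.0, 97.0]; 1 102 [97.0, 97.0, 98.0]; 3 84 [97.0, 98.0, 99.0]; 5 103 [97.0, 98.0, 99.0]; 7 102 [96.0, 97.0, 98.0]; 9 82 [95.0, 96.0, 97.0]; 11 58 [92.0, 94.0, 95.0]; 13 10 [58.0, 58.0, 59.0]; 15 9 [27.0, 28.0, 28.0]; 17 20 [6.0, 6.0, 7.0]; 19 38 [6.0, 6.0, 7.0]; 
w6.npz 45
-3 31 [92.0, 94.0, 95.0]; -1 51 [95.0, 96.0, 97.0]; 1 55 [97.0, 98.0, 98.0]; 3 40 [98.0, 98.0, 99.0]; 5 55 [97.0, 98.0, 99.0]; 7 59 [96.0, 97.0, 98.0]; 9 49 [95.0, 96.0, 97.0]; 11 21 [92.0, 93.0, 95.0];
```

>>> {"name": "play_rows", "arguments": {
  "steps": [
    [0.07,-0.36,1,0,0],
    [0,0,1.2,0,0],
    [0,0,0,0,0],
    [0,0,0,0,0]
  ]
}}

```text
time_s: 10.68
tool_pos: [431.6, 336.0, 58.2]
orientation: [-0.001, 0.136, 0.991, -0.001]
ft_force: [-0.8, 0.5, 0.0]
opening: 0.137
```

>>> {"name": "play_rows", "arguments": {
  "steps": [
    [0,0,0.3,0,0],
    [0,0,0,0,0],
    [0,0,0,0,0]
  ]
}}

```text
time_s: 10.93
tool_pos: [432.3, 336.6, 56.7]
orientation: [-0.0, 0.136, 0.991, -0.0]
ft_force: [-0.3, -0.3, 2.8]
opening: 0.137
```

>>> {"name": "play_rows", "arguments": {
  "steps": [
    [0,0,0.3,0,0],
    [0,0,0,0,0],
    [0,0,0,0,0]
  ]
}}

```text
time_s: 11.18
tool_pos: [432.5, 336.9, 56.3]
orientation: [0.001, 0.135, 0.991, 0.001]
ft_force: [-4.5, -3.2, 16.5]
opening: 0.144
```

Run:
```python
from h import *
plan(434.9,339.2,41,74.5)
c=wrist();np.savez('w7.npz',**c)
W=cloud(c);W=W[np.isfinite(W).all(2)]
a=np.radians(-15.5);d=W-[434.9,339.2,0];l=d[:,0]*np.cos(a)+d[:,1]*np.sin(a);q=-d[:,0]*np.sin(a)+d[:,1]*np.cos(a)
for s in(-60,-45,-30):
        k=(abs(l-s)<4.5)&(abs(q)<22);print(s)
        for b in range(-20,20,2):
            z=W[k&(q>=b)&(q<b+2)][:,2]
            if len(z):print(b+1,len(z),np.percentile(z,[10,50,90]).round(0).tolist(),end='; ')
        print()
print(get_state()['moment'],get_state()['ft_force'])
```

```text
at [432.5 336.9  56.3] phi 74.43 tilt [-0.001  0.001 -1.   ] F [-4.5 -3.2 16.5] op 0.144 t 11.1833 q [ 0.66  0.47 -0.15  0.95  0.    0.93]
twist -0.0013 x -0.17 y 0.29 z 1.53
-60
-19 45 [6.0, 7.0, 8.0]; -17 62 [6.0, 8.0, 9.0]; -15 47 [6.0, 7.0, 8.0]; -13 47 [5.0, 6.0, 7.0]; -11 30 [6.0, 6.0, 7.0]; -9 23 [63.0, 64.0, 65.0]; -7 96 [64.0, 66.0, 67.0]; -5 101 [66.0, 67.0, 68.0]; -3 110 [67.0, 68.0, 69.0]; -1 110 [67.0, 68.0, 69.0]; 1 105 [66.0, 67.0, 68.0]; 3 90 [65.0, 66.0, 67.0]; 5 34 [63.0, 64.0, 66.0]; 7 15 [5.0, 6.0, 7.0]; 9 59 [5.0, 6.0, 7.0]; 11 44 [5.0, 6.0, 7.0]; 13 49 [5.0, 6.0, 7.0]; 15 55 [6.0, 7.0, 8.0]; 17 47 [5.0, 7.0, 8.0]; 19 45 [5.0, 7.0, 8.0]; 
-45
-19 44 [5.0, 6.0, 7.0]; -17 40 [6.0, 6.0, 7.0]; -15 8 [26.0, 27.0, 28.0]; -13 68 [27.0, 58.0, 59.0]; -11 106 [42.0, 58.0, 59.0]; -9 59 [57.0, 64.0, 66.0]; -7 102 [66.0, 67.0, 68.0]; -5 82 [67.0, 68.0, 69.0]; -3 103 [68.0, 69.0, 70.0]; -1 102 [68.0, 69.0, 70.0]; 1 80 [67.0, 68.0, 69.0]; 3 101 [66.0, 67.0, 68.0]; 5 61 [63.0, 64.0, 66.0]; 7 78 [53.0, 54.0, 55.0]; 9 102 [53.0, 55.0, 56.0]; 11 96 [42.0, 57.0, 58.0]; 13 96 [28.0, 58.0, 59.0]; 15 15 [26.0, 27.0, 29.0]; 17 13 [5.0, 6.0, 7.0]; 19 43 [5.0, 6.0, 7.0]; 
-30
-19 45 [6.0, 6.0, 7.0]; -17 20 [6.0, 6.0, 7.0]; -15 9 [6.0, 7.0, 7.0]; -13 12 [6.0, 6.0, 7.0]; -9 54 [63.0, 64.0, 66.0]; -7 76 [66.0, 67.0, 68.0]; -5 96 [67.0, 68.0, 69.0]; -3 78 [68.0, 69.0, 69.0]; -1 96 [68.0, 69.0, 69.0]; 1 77 [67.0, 68.0, 69.0]; 3 79 [66.0, 67.0, 68.0]; 5 55 [63.0, 65.0, 66.0]; 9 13 [6.0, 6.0, 7.0]; 11 16 [5.0, 6.0, 7.0]; 13 15 [6.0, 6.0, 7.0]; 15 12 [5.0, 6.0, 6.0]; 17 9 [6.0, 7.0, 7.0]; 19 22 [5.0, 6.0, 7.0]; 
[-0.85366945  1.01829249 -0.03629275] [-4.54333714 -3.13967404 16.57248776]
```

>>> {"name": "play_rows", "arguments": {
  "steps": [
    [0,0.2,0,0,0],
    [0,0,0,0,0],
    [0,0,0,0,0]
  ]
}}

```text
time_s: 11.48
tool_pos: [433.4, 339.1, 54.5]
orientation: [0.001, 0.135, 0.991, 0.001]
ft_force: [-1.1, -0.7, 6.6]
opening: 0.141
```

>>> {"name": "play_rows", "arguments": {
  "steps": [
    [0,0,0.2,0,0],
    [0,0,0,0,0],
    [0,0,0,0,0]
  ]
}}

```text
time_s: 11.73
tool_pos: [433.2, 338.8, 51.6]
orientation: [0.0, 0.136, 0.991, 0.0]
ft_force: [0.7, 0.1, 3.5]
opening: 0.136
```

```bash
cat >> h.py <<'E'
def rackview(f=None):
    c=wrist(f);W=cloud(c);W=W[np.isfinite(W).all(2)]
    a=np.radians(-15.5);d=W-[434.9,339.2,0];l=d[:,0]*np.cos(a)+d[:,1]*np.sin(a);q=-d[:,0]*np.sin(a)+d[:,1]*np.cos(a)
    for s in(-60,-45,-30):
        k=(abs(l-s)<4)&(abs(q)<22)&(W[:,2]<120);z=W[k][:,2];qq=q[k]
        t=np.percentile(z,99);m=z>t-6;print('l',s,'top',t.round(1),'q mid %.1f'%((qq[m].min()+qq[m].max())/2),qq[m].min().round(1),qq[m].max().round(1))
E
python3 - <<'E'
from h import *
plan(434.9,339.2,41,74.5);rackview();s=get_state();print(s['moment'],s['ft_force'])
E
```

```text
at [433.2 338.8  51.6] phi 74.42 tilt [-0.001  0.001 -1.   ] F [0.7 0.1 3.5] op 0.136 t 11.7333 q [ 0.66  0.48 -0.14  0.95 -0.    0.94]
twist -0.0013 x -0.15 y 0.08 z 1.06
l -60 top 64.3 q mid 0.1 -7.1 7.2
l -45 top 65.0 q mid -0.1 -14.7 14.5
l -30 top 65.0 q mid -0.0 -7.1 7.1
[ 0.08659772 -0.15660302  0.00607513] [-0.42040833 -0.30524929  2.93192825]
```

>>> {"name": "play_rows", "arguments": {
  "steps": [
    [0,0,0.2,0,0],
    [0,0,0,0,0],
    [0,0,0,0,0]
  ]
}}

```text
time_s: 12.03
tool_pos: [433.2, 338.6, 49.4]
orientation: [0.0, 0.136, 0.991, -0.0]
ft_force: [1.7, -0.6, 2.0]
opening: 0.14
```

>>> {"name": "play_rows", "arguments": {
  "steps": [
    [0,0,0.2,0,0],
    [0,0,0,0,0],
    [0,0,0,0,0]
  ]
}}

```text
time_s: 12.28
tool_pos: [433.1, 338.6, 47.4]
orientation: [0.0, 0.136, 0.991, 0.0]
ft_force: [1.8, 0.9, 1.5]
opening: 0.138
```

>>> {"name": "play_rows", "arguments": {
  "steps": [
    [0,0,0.2,0,0],
    [0,0,0,0,0],
    [0,0,0,0,0]
  ]
}}

```text
time_s: 12.53
tool_pos: [431.9, 338.5, 44.5]
orientation: [-0.001, 0.135, 0.991, -0.0]
ft_force: [0.9, 1.8, -3.6]
opening: 0.138
```

Run:
```python
from h import *
plan(434.9,339.2,41,74.5);rackview();s=get_state();print(s['moment'],s['ft_force'])
```

```text
at [431.9 338.5  44.5] phi 74.44 tilt [ 0.002 -0.001 -1.   ] F [ 0.9  1.8 -3.6] op 0.138 t 12.5333 q [ 0.66  0.49 -0.15  0.93  0.    0.94]
twist -0.0010 x -0.27 y 0.15 z 0.35
l -60 top 58.0 q mid -0.6 -7.8 6.5
l -45 top 59.0 q mid -0.9 -16.0 14.2
l -30 top 58.2 q mid -0.6 -7.7 6.5
[ 0.62904014 -0.08960219  0.00360448] [ 0.38447856  2.93007153 -3.43421407]
```

>>> {"name": "play_rows", "arguments": {
  "steps": [
    [0,0.05,0.2,0,0],
    [0,0,0.2,0,0],
    [0,0,0.15,0,0],
    [0,0,0,0,0],
    [0,0,0,0,0]
  ]
}}

```text
time_s: 13.0
tool_pos: [432.6, 338.7, 41.1]
orientation: [-0.0, 0.135, 0.991, -0.0]
ft_force: [-2.1, -0.8, 7.8]
opening: 0.143
```

Run:
```python
from h import *
plan(434.9,339.2,41,74.5);rackview('w8.png');s=get_state();print(s['moment'],s['ft_force'])
```

```text
at [432.6 338.7  41.1] phi 74.43 tilt [ 0. -0. -1.] F [-2.1 -0.8  7.8] op 0.143 t 13.0 q [ 0.66  0.49 -0.16  0.92 -0.    0.94]
twist -0.0012 x -0.21 y 0.11 z 0.01
l -60 top 54.1 q mid -0.2 -7.3 7.0
l -45 top 59.4 q mid 0.2 -13.4 13.8
l -30 top 54.6 q mid -0.2 -7.3 6.9
[-0.25788667  0.58596032 -0.01848485] [-2.0982145  -1.41460811  7.00467069]
```

>>> {"name": "play_rows", "arguments": {
  "steps": [
    [0,0,0.2,0,0],
    [0,0,0,0,0],
    [0,0,0,0,0.5],
    [0,0,0,0,0.6],
    [0,0,0,0,0.6],
    [0,0,0,0,0.6],
    [0,0,0,0,0.6],
    [0,0,0,0,0.6]
  ]
}}

```text
time_s: 13.72
tool_pos: [432.8, 338.9, 37.6]
orientation: [-0.0, 0.136, 0.991, -0.0]
ft_force: [1.5, 0.6, 0.2]
opening: 0.597
```

>>> {"name": "play_rows", "arguments": {
  "steps": [
    [0,0,-3,0,0.6],
    [0,0,-4,0,0.6],
    [0,0,-4,0,0.6],
    [0,0,-4,0,0.6],
    [0,0,-4,0,1],
    [0,0,-3,0,1],
    [0,0,0,0,1],
    [0,0,0,0,1]
  ]
}}

```text
time_s: 14.38
tool_pos: [434.1, 339.9, 260.3]
orientation: [0.002, 0.136, 0.991, 0.002]
ft_force: [-0.2, -1.1, -1.3]
opening: 0.995
```

Run:
```python
from h import *
plan(621,325,260,-86.3);rackview('w9.png')
c=wrist();W=cloud(c);W=W[np.isfinite(W).all(2)]
a=np.radians(-15.5);d=W-[434.9,339.2,0];l=d[:,0]*np.cos(a)+d[:,1]*np.sin(a);q=-d[:,0]*np.sin(a)+d[:,1]*np.cos(a)
for s in range(-70,75,10):
  k=(abs(l-s)<4)&(abs(q)<9);z=W[k][:,2]
  if len(z):print(s,np.percentile(z,95).round(1),end=' ')
```

```text
at [434.1 339.9 260.3] phi 74.42 tilt [-0.003  0.004 -1.   ] F [-0.2 -1.1 -1.3] op 0.995 t 14.3833 q [ 0.66  0.33  0.2   1.44 -0.    0.94]
twist -0.3364 x -18.55 y -2.69 z 0.03
l -60 top 54.2 q mid 0.5 -6.1 7.2
l -45 top 59.5 q mid 0.5 -12.6 13.6
l -30 top 54.4 q mid -0.7 -7.5 6.1
-70 52.9 -60 53.7 -50 54.8 -40 54.6 -30 54.7 -20 54.3 -10 346.4 0 54.7 10 54.4 20 54.6 30 54.5 40 54.4 50 54.2 60 52.8 70 0.5
```

View pics/w9.png

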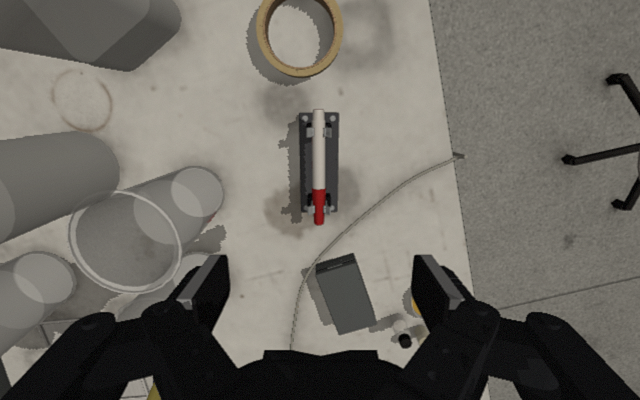

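The marker is seated along the rack from (319,110) to (318,225), level over its whole length, with both clips closed. Next is box A.

>>> {"name": "play_rows", "arguments": {
  "steps": [
    [0,0,-2.5,0.01,1],
    [-2.1,-3.39,0,0,1],
    [-2.1,-3.39,0,0,1],
    [-2.1,-3.39,0,0,1],
    [-2.1,-3.39,0,0,1],
    [-2.1,-3.39,0,0,1],
    [-2.1,-3.39,0,0,1],
    [-2.1,-3.39,0,0,1]
  ]
}}

```text
time_s: 15.15
tool_pos: [507.2, 68.3, 280.6]
orientation: [-0.002, 0.14, 0.99, -0.001]
ft_force: [1.2, 0.9, -0.1]
opening: 0.999
```

>>> {"name": "play_rows", "arguments": {
  "steps": [
    [-2.1,-3.39,0,0,1],
    [-2.1,-3.39,0,0,1],
    [-2.1,-3.39,0,0,1],
    [-2.1,-3.39,0,0,1],
    [-2.1,-3.39,0,0,1],
    [-2.1,-3.39,0,0,1],
    [-2.1,-3.39,0,0,1],
    [-2.1,-3.39,0,0,1]
  ]
}}

```text
time_s: 15.82
tool_pos: [593.4, -238.6, 280.1]
orientation: [-0.002, 0.141, 0.99, 0.001]
ft_force: [0.2, 0.4, 0.4]
opening: 0.998
```

>>> {"name": "play_rows", "arguments": {
  "steps": [
    [-2.1,-3.39,0,0,1],
    [0,0,0,0,1],
    [0,0,0,0,1]
  ]
}}

```text
time_s: 16.07
tool_pos: [603.9, -277.5, 277.9]
orientation: [-0.004, 0.142, 0.99, 0.001]
ft_force: [-0.4, 0.3, 0.2]
opening: 0.999
```

```bash
cat >> h.py <<'E'
def boxtop(c,x,y,z,r=75,tol=4):
    W=cloud(c);W=W[np.isfinite(W).all(2)]
    k=(abs(W[:,2]-z)<tol)&(np.hypot(W[:,0]-x,W[:,1]-y)<r);P=W[k]
    print('box',rect(P),'z',np.median(P[:,2]).round(1),len(P)) if len(P)>20 else print('none')
def wbox(x,y,z,r=75,name=None):
    c=wrist(name);np.savez('last.npz',**c);boxtop(c,x,y,z,r)
E
python3 - <<'E'
from h import *
plan(612.6,-272.6,260,73.8);wbox(612.6,-272.6,36,name='a1.png')
E
```

```text
at [ 603.9 -277.5  277.9] phi 73.63 tilt [ 0.008  0.001 -1.   ] F [-0.4  0.3  0.2] op 0.999 t 16.0667 q [-0.43  0.6   0.67  1.65  0.   -0.15]
twist -0.0029 x -0.70 y 0.71 z 1.79
box (613.6, -271.1, 122.0, 68.0, -16.3) z 36.1 5139
```

View pics/a1.png

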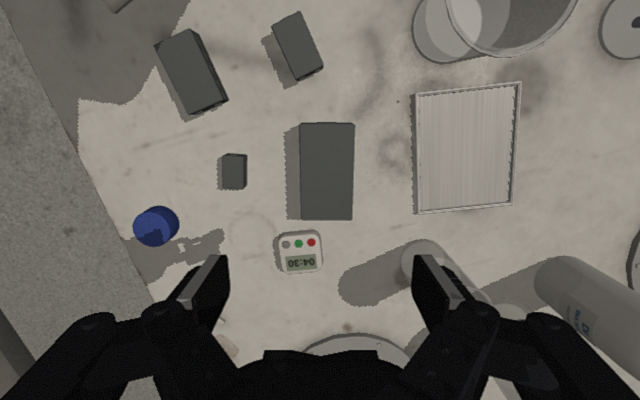

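The view shows box A at (327,171), E at (234,172), C at (192,72), D at (297,46), the timer at (299,250) and the tray corners at (415,97), (521,82), (512,205) and (417,213).

>>> {"name": "play_rows", "arguments": {
  "steps": [
    [-0.75,0.88,3.5,0,1],
    [0,0,4,0,1],
    [0,0,4,0,1],
    [0,0,4,0,1],
    [0,0,4,0,1],
    [0,0,3,0,1],
    [0,0,0,0,1],
    [0,0,0,0,1]
  ],
  "newtons": 40
}}

```text
time_s: 16.78
tool_pos: [612.6, -266.5, 56.4]
orientation: [-0.003, 0.139, 0.99, 0.001]
ft_force: [-0.2, -0.3, 1.3]
opening: 0.998
```

Run:
```python
from h import *
plan(613.6,-271.1,3,73.7)
c=np.load('last.npz');t=ray(c,[(415,97),(521,82),(512,205),(417,213)],7);print(t.round(1),t.mean(0),rect(t))
for x,y,z,r in((577,-389,24,35),(459,-263.5,27,45),(452,-394,30,60)):boxtop(c,x,y,z,r)
g=c['color'];wbox(613.6,-271.1,36)
W=cloud(c);k=np.isfinite(W).all(2)&(abs(W[...,0]-639)<110)&(abs(W[...,1]+93)<85)&(W[...,2]>4.5)&(W[...,2]<11)
print(k.sum(),rect(W[k]))
```

```text
at [ 612.6 -266.5   56.4] phi 73.97 tilt [ 0.006  0.001 -1.   ] F [-0.2 -0.3  1.3] op 0.998 t 16.7833 q [-0.41  0.69  0.25  1.13  0.   -0.13]
twist 0.0047 x -0.22 y -0.41 z 5.34
[[ 556.2 -137.8    7. ]
 [ 576.    -7.4    7. ]
 [ 734.9  -36.6    7. ]
 [ 709.1 -166.     7. ]] [644.05884493 -86.9487393    7.        ] (643.5, -86.9, 161.6, 131.9, -10.4)
box (579.1, -387.8, 45.0, 28.2, -20.7) z 24.2 736
box (461.8, -262.1, 64.0, 38.1, 9.0) z 27.2 1997
box (453.9, -392.9, 84.3, 48.7, 5.3) z 30.3 3178
box (613.6, -271.1, 123.6, 68.3, -16.4) z 36.1 23723Traceback (most recent call last):
  File "<stdin>", line 6, in <module>
  File "h.py", line 7, in cloud
    d=c['depth'];v,u=np.mgrid[:d.shape[0],:d.shape[1]]
      ~^^^^^^^^^
    return format.read_array(
           ~~~~~~~~~~~~~~~~~^
        bytes,
        ^^^^^^
    ...<2 lines>...
        max_header_size=self.max_header_size
        ^^^^^^^^^^^^^^^^^^^^^^^^^^^^^^^^^^^^
    )
    ^
    data = _read_bytes(fp, read_size, "array data")
    r = fp.read(size - len(data))
    data = self._read1(n)
    self._update_crc(data)
    ~~~~~~~~~~~~~~~~^^^^^^
    raise BadZipFile("Bad CRC-32 for file %r" % self.name)
zipfile.BadZipFile: Bad CRC-32 for file 'depth.npy'
```

>>> {"name": "play_rows", "arguments": {
  "steps": [
    [-0.22,-0.41,0,0,1],
    [0,0,2,0,1],
    [0,0,2,0,1],
    [0,0,1.3,0,1],
    [0,0,0,0,1]
  ]
}}

```text
time_s: 17.25
tool_pos: [615.4, -273.6, 5.1]
orientation: [-0.0, 0.14, 0.99, 0.0]
ft_force: [-0.6, 0.5, -0.1]
opening: 0.998
```

>>> {"name": "play_rows", "arguments": {
  "steps": [
    [0,0,0,0,0.9],
    [0,0,0,0,0.8],
    [0,0,0,0,0.7],
    [0,0,0,0,0.6],
    [0,0,0,0,0.5],
    [0,0,0,0,0.5],
    [0,0,0,0,0.5],
    [0,0,0,0,0.5]
  ]
}}

```text
time_s: 17.92
tool_pos: [617.7, -274.4, 8.4]
orientation: [0.003, 0.14, 0.99, -0.001]
ft_force: [-0.2, -0.5, 7.0]
opening: 0.79
```

Run:
```python
from h import *
plan(613.6,-271.1,3,73.7);wbox(613.6,-271.1,36)
```

```text
at [ 617.7 -274.4    8.4] phi 73.85 tilt [-0.006 -0.001 -1.   ] F [-0.2 -0.5  7. ] op 0.79 t 17.9167 q [-0.42  0.74  0.21  1.03  0.   -0.14]
twist 0.0027 x 0.49 y 0.21 z 0.54
box (605.2, -269.7, 106.6, 94.5, -16.9) z 36.1 38874
```

>>> {"name": "play_rows", "arguments": {
  "steps": [
    [0,0,-0.5,0,0.5],
    [0,0,-1.5,0,0.5],
    [0,0,-4,0,0.5],
    [0,0,-4,0,0.5],
    [0,0,-4,0,0.5],
    [0,0,-4,0,0.5],
    [0,0,-4,0,0.5],
    [0,0,-3,0,0.5]
  ],
  "newtons": 50
}}

```text
time_s: 18.63
tool_pos: [615.7, -273.7, 259.8]
orientation: [0.002, 0.14, 0.99, -0.001]
ft_force: [1.2, -0.3, -1.1]
opening: 0.786
```

```bash
cat >> h.py <<'E'
def held(zlo=-40,zhi=5):
    "held box top in tool frame"
    c=wrist();H=c['hand_eye'];d=c['depth'];v,u=np.mgrid[:400,:640]
    P=np.stack([(u-c['cx'])/c['fx']*d,(v-c['cy'])/c['fy']*d,d,np.ones_like(d)],-1)@H.T
    k=(d>0)&(abs(P[...,1])<33)&(abs(P[...,0])<90)&(P[...,2]<zhi)&(P[...,2]>zlo)&(P[...,0]>10)
    Q=P[k];
    if len(Q)<30: print('nothing held?',len(Q));return
    print('held n',len(Q),'z',np.median(Q[:,2]).round(1),'xmax',np.percentile(Q[:,0],99.5).round(1))
E
python3 - <<'E'
from h import *
plan(643,-88,260,79.6);held()
c=np.load('top0.npz');W=cloud(c)
S=W[215:275,325:385].reshape(-1,3);S=S[S[:,2]>60];print('cup',S[:,:2].min(0),S[:,:2].max(0),np.percentile(S[:,2],[50,95,100]))
S=W[120:170,365:405].reshape(-1,3);S=S[S[:,2]>60];print('beaker',S[:,:2].min(0),S[:,:2].max(0),np.percentile(S[:,2],[50,95,100]))
S=W.reshape(-1,3);S=S[(S[:,2]>30)&(S[:,2]<330)&(abs(S[:,0]-643)<110)&(abs(S[:,1]+88)<90)];print(len(S),S[::max(1,len(S)//20)].round(0).tolist())
E
```

```text
at [ 615.7 -273.7  259.8] phi 73.86 tilt [-0.004 -0.001 -1.   ] F [ 1.2 -0.3 -1.1] op 0.786 t 18.6333 q [-0.42  0.61  0.63  1.59 -0.   -0.14]
twist -0.1003 x 0.67 y 18.76 z -0.02
held n 24636 z -27.8 xmax 67.4
cup [ 430.88345663 -140.6518238 ] [539.83944278 -32.92224249] [105.73433454 145.44684608 149.38117476]
beaker [ 746.62364931 -209.13400696] [ 821.24302125 -139.36539803] [ 97.23461393 135.74628018 140.21795406]
103 [[752.0, -154.0, 138.0], [751.0, -166.0, 132.0], [747.0, -165.0, 137.0], [751.0, -159.0, 109.0], [748.0, -171.0, 119.0], [750.0, -163.0, 100.0], [749.0, -177.0, 105.0], [749.0, -167.0, 92.0], [752.0, -163.0, 66.0], [748.0, -175.0, 84.0], [749.0, -169.0, 66.0], [752.0, -161.0, 40.0], [749.0, -174.0, 56.0], [748.0, -170.0, 44.0], [540.0, -88.0, 145.0], [537.0, -77.0, 144.0], [537.0, -91.0, 146.0], [534.0, -64.0, 141.0], [534.0, -77.0, 143.0], [534.0, -91.0, 145.0], [534.0, -105.0, 142.0]]
```

>>> {"name": "play_rows", "arguments": {
  "steps": [
    [0,0,0,-0.1,0.5],
    [0,2.76,0,0,0.5],
    [0,4,0,0,0.5],
    [0,4,0,0,0.5],
    [0,4,0,0,0.5],
    [0,3,0,0,0.5],
    [0,1,0,0,0.5],
    [0,0,0,0,0.5]
  ]
}}

```text
time_s: 19.35
tool_pos: [649.6, -85.7, 254.9]
orientation: [-0.0, 0.088, 0.996, 0.0]
ft_force: [0.3, -0.1, -1.5]
opening: 0.786
```

Run:
```python
from h import *
plan(650,-89,30,79.6);held()
c=wrist('t1.png')
```

```text
at [649.6 -85.7 254.9] phi 79.87 tilt [ 0.001  0.    -1.   ] F [ 0.3 -0.1 -1.5] op 0.786 t 19.35 q [-0.13  0.56  0.55  1.56  0.    0.05]
twist 0.0046 x -0.10 y -0.32 z 22.49
held n 24641 z -27.8 xmax 67.3
```

View pics/t1.png

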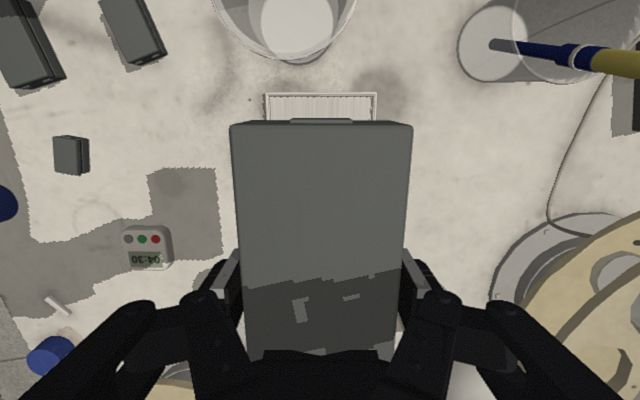

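The near tray edge runs from (267,93) to (377,92), and box A is centred at column 321, parallel to it.

Run:
```python
from h import *
c=wrist();e=ray(c,[(267,93),(377,92)],7);m=e.mean(0);d=e[1]-e[0];n=np.array([d[1],-d[0]])/np.hypot(*d[:2]);print(e.round(1),np.hypot(*d[:2]),'centre',m[:2]+80*n,np.degrees(np.arctan2(n[1],n[0])))
plan(650,-89,30,79.6)
```

```text
[[ 552.  -135.8    7. ]
 [ 574.5   -7.2    7. ]] 130.56844642749004 centre [642.07771581 -85.32999376] -9.938262000744885
at [649.2 -90.4 254.9] phi 79.52 tilt [ 0.    -0.001 -1.   ] F [ 1.  -1.1 -1.8] op 0.787 t 19.5 q [-0.14  0.56  0.55  1.56 -0.    0.05]
twist -0.0014 x -0.06 y 0.15 z 22.49
```

>>> {"name": "play_rows", "arguments": {
  "steps": [
    [-0.1,-0.3,4,0,0.5],
    [0,0,4,0,0.5],
    [0,0,4,0,0.5],
    [0,0,4,0,0.5],
    [0,0,3,0,0.5],
    [0,0,2,0,0.5],
    [0,0,0,0,0.5],
    [0,0,0,0,0.5]
  ]
}}

```text
time_s: 20.17
tool_pos: [648.5, -94.1, 43.8]
orientation: [-0.002, 0.092, 0.996, -0.0]
ft_force: [-0.0, -0.5, -0.7]
opening: 0.784
```

Run:
```python
from h import *
plan(650,-89,13,79.6)
```

```text
at [648.5 -94.1  43.8] phi 79.42 tilt [ 0.003 -0.001 -1.   ] F [-0.  -0.5 -0.7] op 0.784 t 20.1667 q [-0.14  0.67  0.18  1.08 -0.    0.04]
twist -0.0031 x -0.06 y 0.53 z 3.08
```

>>> {"name": "play_rows", "arguments": {
  "steps": [
    [0,0.7,0,0,0.5],
    [0,0,1.5,0,0.5],
    [0,0,1,0,0.5],
    [0,0,0.4,0,0.5],
    [0,0,0,0,0.5],
    [0,0,0,0,0.5]
  ]
}}

```text
time_s: 20.67
tool_pos: [651.4, -85.3, 16.7]
orientation: [0.0, 0.091, 0.996, -0.0]
ft_force: [-0.1, 0.2, -1.4]
opening: 0.786
```

Run:
```python
from h import *
plan(648,-87,11,79.6)
```

```text
at [651.4 -85.3  16.7] phi 79.58 tilt [-0.001  0.    -1.   ] F [-0.1  0.2 -1.4] op 0.786 t 20.6667 q [-0.13  0.7   0.16  1.02 -0.    0.05]
twist -0.0003 x 0.31 y -0.23 z 0.57
```

>>> {"name": "play_rows", "arguments": {
  "steps": [
    [0.2,-0.15,0.4,0,0.5],
    [0,0,0.2,0,0.5],
    [0,0,0,0,0.5],
    [0,0,0,0,0.5]
  ]
}}

```text
time_s: 21.0
tool_pos: [649.4, -86.7, 11.4]
orientation: [0.001, 0.091, 0.996, -0.0]
ft_force: [-1.8, -0.0, 5.2]
opening: 0.788
```

>>> {"name": "play_rows", "arguments": {
  "steps": [
    [0,0,0,0,1],
    [0,0,0,0,1],
    [0,0,0,0,1],
    [0,0,0,0,1],
    [0,0,-2,0,1],
    [0,0,-4,0,1],
    [0,0,-4,0,1],
    [0,0,-4,0,1]
  ]
}}

```text
time_s: 21.67
tool_pos: [648.2, -86.3, 150.7]
orientation: [-0.001, 0.091, 0.996, 0.0]
ft_force: [1.4, -0.4, 0.0]
opening: 1.002
```

>>> {"name": "play_rows", "arguments": {
  "steps": [
    [0,0,-4,0,1],
    [0,0,-4,0,1],
    [0,0,-3,0,1],
    [0,0,0,0,1],
    [0,0,0,0,1]
  ]
}}

```text
time_s: 22.08
tool_pos: [650.3, -86.5, 263.0]
orientation: [0.003, 0.091, 0.996, -0.0]
ft_force: [-0.4, 0.3, -0.1]
opening: 1.001
```

Run:
```python
from h import *
plan(621,325,270,-86.3);wbox(643,-86,39,90,name='a2.png')
c=cam('top');np.savez('top1.npz',**c);save(c,'top1.png')
for x,y,z,r in((621,325,33,65),(577,-389,24,35),(459,-263.5,27,45),(452,-394,30,60)):boxtop(c,x,y,z,r)
```

```text
at [650.3 -86.5 263. ] phi 79.59 tilt [-0.006  0.    -1.   ] F [-0.4  0.3 -0.1] op 1.001 t 22.0833 q [-0.13  0.56  0.56  1.57  0.    0.05]
twist -0.2463 x 0.27 y 41.26 z -0.70
box (645.4, -85.3, 123.2, 68.1, -10.7) z 39.1 5862
box (621.5, 324.5, 104.1, 58.2, 3.9) z 32.8 589
box (577.5, -388.8, 44.5, 28.0, -21.9) z 23.9 128
none
box (452.2, -394.2, 83.9, 50.2, 5.5) z 30.1 416
```

Run:
```python
from h import *
W=cloud(np.load('top0.npz'));S=W[np.isfinite(W).all(2)]
S=S[(S[:,0]>480)&(S[:,0]<760)&(S[:,1]>-60)&(S[:,1]<420)&(S[:,2]>50)]
for y in range(-60,420,40):
  for x in range(480,760,40):
    k=(S[:,0]>=x)&(S[:,0]<x+40)&(S[:,1]>=y)&(S[:,1]<y+40);print(int(S[k][:,2].max()) if k.any() else 0,end=' ')
  print(y)
```

```text
148 148 0 0 0 0 0 -60
0 0 0 0 0 0 0 -20
0 0 0 0 0 0 0 20
134 133 132 0 0 0 198 60
132 84 219 254 0 0 239 100
133 131 133 248 256 239 237 140
0 0 0 0 0 200 237 180
0 0 0 0 0 200 200 220
0 0 0 0 0 202 202 260
55 0 0 0 0 199 204 300
0 0 0 0 0 0 201 340
0 0 0 0 0 56 54 380
```

>>> {"name": "play_rows", "arguments": {
  "steps": [
    [3,0,-1.5,-0.1,1],
    [3,0,-1.5,-0.1,1],
    [3,0,0,-0.048,1],
    [3,0,0,0,1],
    [0,4,0,0,1],
    [0,4,0,0,1],
    [0,4,0,0,1],
    [0,4,0,0,1]
  ]
}}

```text
time_s: 22.85
tool_pos: [517.4, 79.5, 288.0]
orientation: [-0.002, -0.032, 0.999, -0.0]
ft_force: [-0.2, -0.4, 0.5]
opening: 1.001
```

>>> {"name": "play_rows", "arguments": {
  "steps": [
    [0,4,0,0,1],
    [0,4,0,0,1],
    [0,4,0,0,1],
    [0,4,0,0,1],
    [0,4,0,0,1],
    [0,2.5,0,0,1],
    [0,0,0,0,1],
    [0,0,0,0,1]
  ]
}}

```text
time_s: 23.52
tool_pos: [502.8, 304.1, 287.1]
orientation: [-0.002, -0.035, 0.999, -0.001]
ft_force: [-0.3, -0.8, 0.1]
opening: 1.0
```

Run:
```python
from h import *
plan(621.5,324.5,230,93.8);wbox(621.5,324.5,33,75)
c=wrist()
from h import *
W=cloud(c);W=W[np.isfinite(W).all(2)];k=(W[:,0]>500)&(W[:,0]<760)&(abs(W[:,1]-325)<90)&(W[:,2]>45)
S=W[k];print('obst minx',S[:,0].min() if len(S) else None, [ (x,int(S[(S[:,0]>=x)&(S[:,0]<x+20)][:,2].max())) for x in range(500,760,20) if ((S[:,0]>=x)&(S[:,0]<x+20)).any()])
```

```text
at [502.8 304.1 287.1] phi 93.97 tilt [ 0.005 -0.003 -1.   ] F [-0.3 -0.8  0.1] op 1.0 t 23.5167 q [ 0.54  0.41  0.39  1.55 -0.    0.47]
twist 0.0030 x -11.98 y 1.25 z 5.71
box (622.3, 327.3, 104.0, 57.3, 3.5) z 33.0 2797
obst minx 500.0013365592881 [(500, 374), (520, 357), (680, 55), (700, 151), (720, 54)]
```

>>> {"name": "play_rows", "arguments": {
  "steps": [
    [-4,0.5,0.5,0,1],
    [-4,0.5,0.5,0,1],
    [-4,0.5,0.5,0,1],
    [0,0,4,0,1],
    [0,0,4,0,1],
    [0,0,4,0,1],
    [0,0,0,0,1],
    [0,0,0,0,1]
  ]
}}

```text
time_s: 24.28
tool_pos: [620.7, 322.9, 151.3]
orientation: [-0.004, -0.032, 0.999, -0.002]
ft_force: [0.0, -0.2, 0.9]
opening: 1.0
```

Run:
```python
from h import *
plan(622.3,326.5,50,93.7);wbox(622,326.5,33,75)
```

```text
at [620.7 322.9 151.3] phi 93.66 tilt [ 0.009 -0.004 -1.   ] F [ 0.  -0.2  0.9] op 1.0 t 24.2833 q [ 0.48  0.7   0.52  1.4  -0.    0.42]
twist -0.0006 x -0.18 y 0.35 z 10.13
box (622.7, 326.9, 103.5, 58.0, 3.4) z 33.1 7562
```

>>> {"name": "play_rows", "arguments": {
  "steps": [
    [-0.2,0.38,4,0,1],
    [0,0,4,0,1],
    [0,0,3.5,0,1],
    [0,0,2,0,1],
    [0,0,1,0,1],
    [0,0,0,0,1],
    [0,0,0,0,1]
  ]
}}

```text
time_s: 24.92
tool_pos: [627.2, 331.1, 14.2]
orientation: [0.003, -0.033, 0.999, 0.001]
ft_force: [0.4, -0.3, 0.5]
opening: 1.0
```

Run:
```python
from h import *
plan(622.5,326.8,6,93.5)
```

```text
at [627.2 331.1  14.2] phi 93.78 tilt [-0.006  0.003 -1.   ] F [ 0.4 -0.3  0.5] op 1.0 t 24.9167 q [ 0.49  0.8   0.34  1.1  -0.    0.42]
twist 0.0048 x 0.50 y -0.40 z 0.82
```

>>> {"name": "play_rows", "arguments": {
  "steps": [
    [0,0,0.6,0,1],
    [0,0,0,0,1],
    [0,0,0,0,1],
    [0,0,0,0,1],
    [0,0,0,0,1],
    [0,0,0,0,1]
  ]
}}

```text
time_s: 25.42
tool_pos: [624.7, 330.0, 4.4]
orientation: [0.0, -0.033, 0.999, 0.0]
ft_force: [0.4, 0.8, -1.0]
opening: 1.001
```

>>> {"name": "play_rows", "arguments": {
  "steps": [
    [0,0,0,0,1]
  ]
}}

```text
time_s: 25.5
tool_pos: [624.6, 330.0, 4.2]
orientation: [0.0, -0.033, 0.999, 0.0]
ft_force: [-0.7, -0.7, 0.4]
opening: 1.001
```

>>> {"name": "play_rows", "arguments": {
  "steps": [
    [0,0,0,0,1]
  ]
}}

```text
time_s: 25.58
tool_pos: [624.6, 329.9, 4.1]
orientation: [-0.0, -0.033, 0.999, -0.0]
ft_force: [-0.2, 0.4, -0.5]
opening: 0.995
```

>>> {"name": "play_rows", "arguments": {
  "steps": [
    [0.2,-0.3,0,0,1],
    [0,0,0,0,0.9],
    [0,0,0,0,0.8],
    [0,0,0,0,0.6],
    [0,0,0,0,0.4],
    [0,0,0,0,0.4],
    [0,0,0,0,0.4],
    [0,0,0,0,0.4]
  ]
}}

```text
time_s: 26.25
tool_pos: [623.0, 326.9, 4.3]
orientation: [0.0, -0.033, 0.999, 0.0]
ft_force: [-0.1, 0.4, 1.9]
opening: 0.672
```

>>> {"name": "play_rows", "arguments": {
  "steps": [
    [0,0,-0.5,0,0.4],
    [0,0,-1.5,0,0.4],
    [0,0,-4,0,0.4],
    [0,0,-4,0,0.4],
    [0,0,-4,0,0.4],
    [0,0,-4,0,0.4],
    [0,0,-4,0,0.4],
    [1,0,-4,0,0.4]
  ]
}}

```text
time_s: 26.92
tool_pos: [613.2, 325.5, 265.4]
orientation: [-0.0, -0.033, 0.999, -0.0]
ft_force: [0.4, 0.4, -0.9]
opening: 0.669
```

>>> {"name": "play_rows", "arguments": {
  "steps": [
    [4,0,-0.5,0,0.4],
    [4,0,-0.5,0,0.4],
    [2,0,-0.5,0,0.4],
    [0,0,0,0,0.4],
    [0,0,0,0,0.4],
    [0,0,0,0,0.4],
    [0,0,0,0,0.4]
  ]
}}

```text
time_s: 27.5
tool_pos: [513.9, 319.5, 278.4]
orientation: [-0.0, -0.033, 0.999, -0.0]
ft_force: [1.0, 0.4, -1.3]
opening: 0.673
```

Run:
```python
from h import *
plan(645.4,-85.3,290,79.3);held()
```

```text
at [513.9 319.5 278.4] phi 93.76 tilt [ 0. -0. -1.] F [ 1.   0.4 -1.3] op 0.673 t 27.5 q [ 0.56  0.45  0.42  1.55 -0.    0.49]
twist 0.2523 x -20.44 y -37.33 z -1.16
held n 16336 z -28.7 xmax 53.2
```

>>> {"name": "play_rows", "arguments": {
  "steps": [
    [0,0,-0.6,0.12,0.4],
    [0,0,-0.6,0.12,0.4],
    [0,-4,0,0.012,0.4],
    [0,-4,0,0,0.4],
    [0,-4,0,0,0.4],
    [0,-4,0,0,0.4],
    [0,-4,0,0,0.4],
    [0,-4,0,0,0.4]
  ]
}}

```text
time_s: 28.22
tool_pos: [469.3, 81.6, 290.5]
orientation: [-0.0, 0.093, 0.996, -0.0]
ft_force: [0.7, -0.5, -0.8]
opening: 0.667
```

>>> {"name": "play_rows", "arguments": {
  "steps": [
    [0,-4,0,0,0.4],
    [0,-4,0,0,0.4],
    [-1.5,-3.7,0,0,0.4],
    [-3,-1.6,0,0,0.4],
    [-4,0,0,0,0.4],
    [-4,0,0.5,0,0.4],
    [-4,0,0.5,0,0.4],
    [-4,0,0.5,0,0.4]
  ]
}}

```text
time_s: 28.88
tool_pos: [648.2, -86.7, 275.0]
orientation: [-0.0, 0.094, 0.996, -0.0]
ft_force: [0.7, -0.5, -0.2]
opening: 0.672
```

>>> {"name": "play_rows", "arguments": {
  "steps": [
    [0,0,4,0,0.4],
    [0,0,4,0,0.4],
    [0,0,4,0,0.4],
    [0,0,3,0,0.4],
    [0,0,0,0,0.4],
    [0,0,0,0,0.4],
    [0,0,0,0,0.4],
    [0,0,0,0,0.4]
  ]
}}

```text
time_s: 29.55
tool_pos: [648.5, -85.5, 129.6]
orientation: [0.003, 0.093, 0.996, -0.0]
ft_force: [-0.0, 0.2, -0.3]
opening: 0.669
```

Run:
```python
from h import *
plan(645.6,-85.6,44,79.3);held()
```

```text
at [648.5 -85.5 129.6] phi 79.34 tilt [-0.006  0.    -1.   ] F [-0.   0.2 -0.3] op 0.669 t 29.55 q [-0.13  0.6   0.28  1.25 -0.    0.05]
twist 0.0007 x 0.28 y -0.06 z 8.56
held n 16392 z -28.7 xmax 53.3
```

>>> {"name": "play_rows", "arguments": {
  "steps": [
    [0.2,0,4,0,0.4],
    [0,0,2.5,0,0.4],
    [0,0,1,0,0.4],
    [0,0,0,0,0.4],
    [0,0,0,0,0.4],
    [0,0,0,0,0.4],
    [0,0,0,0,0.4],
    [0,0,0,0,0.4]
  ]
}}

```text
time_s: 30.27
tool_pos: [645.6, -84.8, 53.2]
orientation: [0.002, 0.093, 0.996, -0.0]
ft_force: [-0.8, -0.7, -1.2]
opening: 0.674
```

>>> {"name": "play_rows", "arguments": {
  "steps": [
    [0,0,0,0,0.4]
  ]
}}

```text
time_s: 30.35
tool_pos: [645.0, -84.7, 52.5]
orientation: [0.001, 0.093, 0.996, -0.0]
ft_force: [0.1, 0.1, -1.1]
opening: 0.67
```

>>> {"name": "play_rows", "arguments": {
  "steps": [
    [0,-0.08,0.4,0,0.4],
    [0,0,0.3,0,0.4],
    [0,0,0.2,0,0.4],
    [0,0,0,0,0.4],
    [0,0,0,0,0.4],
    [0,0,0,0,0.4]
  ]
}}

```text
time_s: 30.85
tool_pos: [644.2, -85.5, 43.3]
orientation: [0.0, 0.093, 0.996, -0.0]
ft_force: [-1.8, -0.2, 5.9]
opening: 0.668
```

>>> {"name": "play_rows", "arguments": {
  "steps": [
    [0,0,0,0,0.4]
  ]
}}

```text
time_s: 30.93
tool_pos: [644.2, -85.5, 43.3]
orientation: [0.0, 0.093, 0.996, -0.0]
ft_force: [-2.6, -0.3, 6.1]
opening: 0.672
```

Box B touched down at the expected height. I'll release it and go up.

>>> {"name": "play_rows", "arguments": {
  "steps": [
    [0,0,0,0,0.75],
    [0,0,0,0,0.9],
    [0,0,0,0,1],
    [0,0,0,0,1],
    [0,0,0,0,1],
    [0,0,-1,0,1],
    [0,0,-4,0,1],
    [0,0,-4,0,1]
  ]
}}

```text
time_s: 31.6
tool_pos: [641.8, -85.1, 130.7]
orientation: [-0.003, 0.093, 0.996, 0.0]
ft_force: [0.3, -0.3, 0.5]
opening: 0.998
```

>>> {"name": "play_rows", "arguments": {
  "steps": [
    [0,0,-4,0,1],
    [0,0,-4,0,1],
    [0,0,-4,0,1],
    [0,0,-2,0,1],
    [0,0,0,0,1],
    [0,0,0,0,1],
    [0,0,0,0,1],
    [0,0,0,0,1]
  ]
}}

```text
time_s: 32.27
tool_pos: [643.0, -85.3, 270.0]
orientation: [-0.002, 0.093, 0.996, 0.0]
ft_force: [-0.8, 0.2, -0.1]
opening: 0.996
```

Run:
```python
from h import *
plan(453.9,-392.9,275,95.3);wbox(645,-85.5,72,80,name='b2.png');c=np.load('last.npz');boxtop(c,645,-85,39,90)
for x,y,z,r in((579,-388,24,35),(461,-262,27,45),(453,-393,30,60)):boxtop(c,x,y,z,r)
```

```text
at [643.  -85.3 270. ] phi 79.35 tilt [ 0.004 -0.    -1.   ] F [-0.8  0.2 -0.1] op 0.996 t 32.2667 q [-0.13  0.55  0.57  1.59  0.    0.05]
twist -0.2783 x 21.67 y -28.88 z -0.50
box (644.7, -85.0, 104.3, 58.1, -11.0) z 72.1 4701
box (645.2, -85.2, 123.9, 68.1, -10.7) z 38.9 796
box (579.9, -387.7, 44.1, 29.6, -20.2) z 24.3 835
box (461.8, -261.8, 64.5, 39.0, 9.3) z 27.4 2190
box (453.9, -392.3, 84.2, 50.2, 5.3) z 30.5 3278
```

>>> {"name": "play_rows", "arguments": {
  "steps": [
    [0,0,0,-0.12,1],
    [0,0,0,-0.12,1],
    [0,0,0,-0.038,1],
    [2.4,-3.2,0,0,1],
    [2.4,-3.2,0,0,1],
    [2.4,-3.2,0,0,1],
    [2.4,-3.2,0,0,1],
    [2.4,-3.2,0,0,1]
  ]
}}

```text
time_s: 32.98
tool_pos: [537.4, -256.6, 270.4]
orientation: [-0.001, -0.046, 0.999, 0.001]
ft_force: [0.4, -0.2, 0.4]
opening: 1.0
```

>>> {"name": "play_rows", "arguments": {
  "steps": [
    [2.4,-3.2,0,0,1],
    [2.4,-3.2,0,0,1],
    [2.4,-3.2,0,0,1],
    [2.4,-3.2,4,0,1],
    [0,0,4,0,1],
    [0,0,4,0,1],
    [0,0,3,0,1],
    [0,0,0,0,1]
  ]
}}

```text
time_s: 33.65
tool_pos: [455.5, -379.3, 123.5]
orientation: [-0.006, -0.046, 0.999, 0.006]
ft_force: [0.2, 0.9, -1.5]
opening: 0.997
```

>>> {"name": "play_rows", "arguments": {
  "steps": [
    [0,0,0,0,1],
    [0,0,0,0,1],
    [0,0,0,0,1],
    [0,0,0,0,1]
  ]
}}

```text
time_s: 33.98
tool_pos: [462.6, -384.1, 135.4]
orientation: [0.002, -0.046, 0.999, -0.002]
ft_force: [-0.2, -0.1, -0.2]
opening: 0.999
```

Run:
```python
from h import *
plan(453.9,-392.3,6,95.3);wbox(453.9,-392.3,30,60)
```

```text
at [ 462.6 -384.1  135.4] phi 95.31 tilt [-0.004 -0.004 -1.   ] F [-0.2 -0.1 -0.2] op 0.999 t 33.9833 q [-0.69  0.49  0.12  1.19  0.   -0.79]
twist 0.0002 x 0.94 y -0.74 z 12.94
box (453.3, -393.0, 83.1, 48.1, 5.4) z 30.1 5726
```

>>> {"name": "play_rows", "arguments": {
  "steps": [
    [0.98,-0.78,3,0,1],
    [0,0,4,0,1],
    [0,0,3,0,1],
    [0,0,2,0,1],
    [0,0,0.7,0,1],
    [0,0,0,0,1],
    [0,0,0,0,1],
    [0,0,0,0,1]
  ]
}}

```text
time_s: 34.7
tool_pos: [453.6, -393.1, 8.0]
orientation: [0.002, -0.046, 0.999, -0.002]
ft_force: [-0.0, -0.6, 0.1]
opening: 1.004
```

>>> {"name": "play_rows", "arguments": {
  "steps": [
    [0,0,0,0,1],
    [0,0,0,0,1],
    [0,0,0,0,1]
  ]
}}

```text
time_s: 34.95
tool_pos: [452.6, -392.3, 6.9]
orientation: [0.001, -0.046, 0.999, -0.001]
ft_force: [0.5, -0.3, -0.1]
opening: 1.003
```

>>> {"name": "play_rows", "arguments": {
  "steps": [
    [0,0,0.35,0,1],
    [0,0,0,0,0.8],
    [0,0,0,0,0.6],
    [0,0,0,0,0.4],
    [0,0,0,0,0.3],
    [0,0,0,0,0.3],
    [0,0,0,0,0.3],
    [0,0,0,0,0.3]
  ]
}}

```text
time_s: 35.62
tool_pos: [452.0, -391.9, 2.2]
orientation: [0.0, -0.046, 0.999, -0.0]
ft_force: [-0.2, -0.2, 0.4]
opening: 0.553
```

>>> {"name": "play_rows", "arguments": {
  "steps": [
    [0,0,0,0,0.3],
    [0,0,-0.5,0,0.3],
    [0,0,-1.5,0,0.3],
    [0,0,-4,0,0.3],
    [0,0,-4,0,0.3],
    [0,0,-4,0,0.3],
    [0,0,-4,0,0.3],
    [0,0,-4,0,0.3]
  ]
}}

```text
time_s: 36.28
tool_pos: [451.3, -391.3, 224.2]
orientation: [-0.0, -0.046, 0.999, 0.0]
ft_force: [0.7, -0.5, -0.3]
opening: 0.551
```

>>> {"name": "play_rows", "arguments": {
  "steps": [
    [0,0,-4,0.12,0.3],
    [0,0,-1,0.12,0.3],
    [0,0,0,0.045,0.3],
    [0,0,0,0,0.3],
    [0,0,0,0,0.3],
    [0,0,0,0,0.3],
    [0,0,0,0,0.3]
  ]
}}

```text
time_s: 36.87
tool_pos: [451.4, -391.3, 270.9]
orientation: [-0.001, 0.096, 0.995, 0.001]
ft_force: [-0.0, 0.4, -0.7]
opening: 0.554
```

Run:
```python
from h import *
plan(645,-85.1,275,79.2);held()
```

```text
at [ 451.4 -391.3  270.9] phi 79.0 tilt [ 0.002  0.001 -1.   ] F [-0.   0.4 -0.7] op 0.554 t 36.8667 q [-0.71  0.43  0.38  1.52  0.   -0.52]
twist -0.0035 x -13.28 y 33.71 z -0.41
held n 10010 z -27.7 xmax 41.7
```

>>> {"name": "play_rows", "arguments": {
  "steps": [
    [-1.31,3.37,0,0,0.3],
    [-1.31,3.37,0,0,0.3],
    [-1.31,3.37,0,0,0.3],
    [-1.31,3.37,0,0,0.3],
    [-1.31,3.37,0,0,0.3],
    [-1.31,3.37,0,0,0.3],
    [-1.31,3.37,0,0,0.3],
    [-1.31,3.37,0,0,0.3]
  ]
}}

```text
time_s: 37.58
tool_pos: [606.8, -145.6, 271.5]
orientation: [-0.001, 0.096, 0.995, 0.0]
ft_force: [0.5, -0.9, 0.5]
opening: 0.549
```

>>> {"name": "play_rows", "arguments": {
  "steps": [
    [-1.31,3.37,0,0,0.3],
    [-1.31,3.37,0,0,0.3],
    [0,0,4,0,0.3],
    [0,0,4,0,0.3],
    [0,0,4,0,0.3],
    [0,0,0,0,0.3],
    [0,0,0,0,0.3],
    [0,0,0,0,0.3]
  ]
}}

```text
time_s: 38.25
tool_pos: [646.4, -86.5, 154.3]
orientation: [0.001, 0.096, 0.995, -0.0]
ft_force: [0.9, 0.0, 0.4]
opening: 0.554
```

>>> {"name": "play_rows", "arguments": {
  "steps": [
    [0,0,0,0,0.3],
    [0,0,0,0,0.3],
    [0,0,0,0,0.3]
  ]
}}

```text
time_s: 38.5
tool_pos: [646.8, -86.6, 155.2]
orientation: [0.003, 0.096, 0.995, -0.0]
ft_force: [-0.4, -0.9, -1.3]
opening: 0.553
```

Run:
```python
from h import *
plan(643.6,-84.8,74,79.2);held()
```

```text
at [646.8 -86.6 155.2] phi 78.94 tilt [-0.005  0.    -1.   ] F [-0.4 -0.9 -1.3] op 0.553 t 38.5 q [-0.13  0.58  0.32  1.3   0.    0.06]
twist -0.0046 x 0.35 y 0.12 z 8.12
held n 10104 z -27.7 xmax 41.7
```

>>> {"name": "play_rows", "arguments": {
  "steps": [
    [0.2,0.12,3.5,-0.005,0.3],
    [0,0,2.5,0,0.3],
    [0,0,1.2,0,0.3],
    [0,0,0,0,0.3],
    [0,0,0,0,0.3],
    [0,0,0,0,0.3],
    [0,0,0,0,0.3],
    [0,0,0,0,0.3]
  ]
}}

```text
time_s: 39.22
tool_pos: [644.6, -84.8, 82.1]
orientation: [0.002, 0.094, 0.996, -0.0]
ft_force: [0.4, 0.5, -0.6]
opening: 0.551
```

>>> {"name": "play_rows", "arguments": {
  "steps": [
    [0,0,0,0,0.3],
    [0,0,0,0,0.3]
  ]
}}

```text
time_s: 39.38
tool_pos: [643.8, -84.6, 81.0]
orientation: [0.001, 0.094, 0.996, -0.0]
ft_force: [-0.3, 1.5, -0.1]
opening: 0.55
```

>>> {"name": "play_rows", "arguments": {
  "steps": [
    [0,0,0.3,0,0.3],
    [0,0,0.2,0,0.3],
    [0,0,0.2,0,0.3],
    [0,0,0,0,0.3],
    [0,0,0,0,0.3],
    [0,0,0,0,0.3],
    [0,0,0,0,0.3]
  ]
}}

```text
time_s: 39.97
tool_pos: [643.4, -84.5, 74.2]
orientation: [0.0, 0.094, 0.996, 0.0]
ft_force: [-1.9, 0.3, 6.2]
opening: 0.553
```

>>> {"name": "play_rows", "arguments": {
  "steps": [
    [0,0,0,0,0.3]
  ]
}}

```text
time_s: 40.05
tool_pos: [643.4, -84.5, 74.2]
orientation: [0.0, 0.094, 0.996, 0.0]
ft_force: [-2.4, -0.0, 5.7]
opening: 0.548
```

>>> {"name": "play_rows", "arguments": {
  "steps": [
    [0,0,0,0,0.65],
    [0,0,0,0,0.8],
    [0,0,0,0,1],
    [0,0,0,0,1],
    [0,0,0,0,1],
    [0,0,-1,0,1],
    [0,0,-4,0,1],
    [0,0,-4,0,1]
  ]
}}

```text
time_s: 40.72
tool_pos: [641.2, -84.3, 161.8]
orientation: [-0.003, 0.094, 0.996, 0.0]
ft_force: [1.7, -0.1, 0.6]
opening: 1.002
```

>>> {"name": "play_rows", "arguments": {
  "steps": [
    [0,0,-4,0,1],
    [0,0,-4,0,1],
    [0,0,-3,0,1],
    [0,0,0,0,1],
    [0,0,0,0,1],
    [0,0,0,0,1],
    [0,0,0,0,1]
  ]
}}

```text
time_s: 41.3
tool_pos: [642.5, -84.4, 271.4]
orientation: [-0.002, 0.094, 0.996, 0.0]
ft_force: [-0.3, -0.4, -0.4]
opening: 1.001
```

Run:
```python
from h import *
plan(461.8,-261.8,275,99.2);wbox(645,-85.5,102,80);c=np.load('last.npz');boxtop(c,645,-85,72,80);boxtop(c,645,-85,39,90)
for x,y,z,r in((579,-388,24,60),(461,-262,27,45)):boxtop(c,x,y,z,r)
```

```text
at [642.5 -84.4 271.4] phi 79.24 tilt [ 0.003 -0.    -1.   ] F [-0.3 -0.4 -0.4] op 1.001 t 41.3 q [-0.13  0.55  0.57  1.59  0.    0.06]
twist -0.3484 x 20.67 y -14.62 z -0.36
box (645.0, -84.2, 83.5, 48.1, -10.8) z 102.1 3654
box (644.1, -84.9, 102.2, 58.1, -11.1) z 72.0 938
box (645.0, -85.1, 122.5, 68.0, -10.6) z 38.9 788
box (579.5, -387.2, 45.2, 29.5, -21.3) z 24.3 832
box (461.9, -261.6, 64.1, 38.6, 9.3) z 27.3 2176
```

>>> {"name": "play_rows", "arguments": {
  "steps": [
    [0,0,0,-0.12,1],
    [0,0,0,-0.12,1],
    [0,0,0,-0.108,1],
    [2.95,-2.09,0,0,1],
    [2.95,-2.09,0,0,1],
    [2.95,-2.09,0,0,1],
    [2.95,-2.09,0,0,1],
    [2.95,-2.09,0,0,1]
  ]
}}

```text
time_s: 42.02
tool_pos: [512.3, -211.7, 271.4]
orientation: [-0.002, -0.08, 0.997, 0.001]
ft_force: [0.8, -0.4, -0.6]
opening: 1.0
```

>>> {"name": "play_rows", "arguments": {
  "steps": [
    [2.95,-2.09,0,0,1],
    [2.95,-2.09,0,0,1],
    [0,0,4,0,1],
    [0,0,4,0,1],
    [0,0,4,0,1],
    [0,0,2,0,1],
    [0,0,0,0,1],
    [0,0,0,0,1]
  ]
}}

```text
time_s: 42.68
tool_pos: [461.2, -261.1, 131.4]
orientation: [-0.002, -0.08, 0.997, 0.001]
ft_force: [0.8, 0.3, 0.4]
opening: 1.0
```

>>> {"name": "play_rows", "arguments": {
  "steps": [
    [0,0,0,0,1],
    [0,0,0,0,1],
    [0,0,0,0,1],
    [0,0,0,0,1]
  ]
}}

```text
time_s: 43.02
tool_pos: [463.8, -262.4, 134.7]
orientation: [0.001, -0.08, 0.997, -0.001]
ft_force: [-0.3, -0.4, -0.2]
opening: 1.002
```

Run:
```python
from h import *
plan(461.9,-261.8,3,99.2);wbox(461.9,-261.8,27,45)
```

```text
at [ 463.8 -262.4  134.7] phi 99.19 tilt [-0.002 -0.002 -1.   ] F [-0.3 -0.4 -0.2] op 1.002 t 43.0167 q [-0.51  0.36 -0.08  1.12  0.   -0.68]
twist -0.0002 x 0.18 y 0.09 z 13.17
box (461.5, -262.0, 64.3, 38.1, 8.5) z 27.0 3329
```

>>> {"name": "play_rows", "arguments": {
  "steps": [
    [0.18,0.07,3,0.005,1],
    [0,0,4,0,1],
    [0,0,3,0,1],
    [0,0,2,0,1],
    [0,0,1,0,1],
    [0,0,0,0,1],
    [0,0,0,0,1],
    [0,0,0,0,1]
  ]
}}

```text
time_s: 43.73
tool_pos: [462.4, -262.3, 4.8]
orientation: [0.001, -0.078, 0.997, -0.001]
ft_force: [0.1, -0.4, 0.1]
opening: 1.0
```

>>> {"name": "play_rows", "arguments": {
  "steps": [
    [0,0,0,0,1],
    [0,0,0,0,1],
    [0,0,0,0,1]
  ]
}}

```text
time_s: 43.98
tool_pos: [461.7, -262.0, 4.3]
orientation: [0.001, -0.078, 0.997, -0.001]
ft_force: [0.3, -1.2, -0.5]
opening: 1.002
```

>>> {"name": "play_rows", "arguments": {
  "steps": [
    [0,0,0.1,0,0.8],
    [0,0,0,0,0.6],
    [0,0,0,0,0.4],
    [0,0,0,0,0.2],
    [0,0,0,0,0.2],
    [0,0,0,0,0.2],
    [0,0,0,0,0.2],
    [0,0,0,0,0.2]
  ]
}}

```text
time_s: 44.65
tool_pos: [461.2, -261.7, 2.4]
orientation: [0.0, -0.078, 0.997, -0.0]
ft_force: [0.6, -0.3, 2.4]
opening: 0.432
```

>>> {"name": "play_rows", "arguments": {
  "steps": [
    [0,0,0,0,0.2],
    [0,0,-0.5,0,0.2],
    [0,0,-1.5,0,0.2],
    [0,0,-4,0,0.2],
    [0,0,-4,0,0.2],
    [0,0,-4,0,0.2],
    [0,0,-4,0,0.2],
    [0,0,-4,0,0.2]
  ]
}}

```text
time_s: 45.32
tool_pos: [460.1, -261.1, 224.0]
orientation: [-0.0, -0.078, 0.997, 0.0]
ft_force: [0.5, -0.9, -1.0]
opening: 0.434
```

>>> {"name": "play_rows", "arguments": {
  "steps": [
    [0,0,-4,0.12,0.2],
    [0,0,-2,0.12,0.2],
    [0,0,0,0.1,0.2],
    [0,0,0,0,0.2],
    [0,0,0,0,0.2],
    [0,0,0,0,0.2],
    [0,0,0,0,0.2]
  ]
}}

```text
time_s: 45.9
tool_pos: [460.2, -261.1, 280.7]
orientation: [-0.001, 0.092, 0.996, 0.001]
ft_force: [-0.3, 0.3, -0.8]
opening: 0.437
```

Run:
```python
from h import *
plan(644.8,-84.6,280,79.2);held()
```

```text
at [ 460.2 -261.1  280.7] phi 79.49 tilt [ 0.003  0.001 -1.   ] F [-0.3  0.3 -0.8] op 0.437 t 45.9 q [-0.52  0.29  0.2   1.48 -0.   -0.33]
twist 0.0051 x -14.83 y 20.80 z 0.07
held n 5790 z -24.4 xmax 33.2
```

>>> {"name": "play_rows", "arguments": {
  "steps": [
    [-2.12,2.97,0,0.005,0.2],
    [-2.12,2.97,0,0,0.2],
    [-2.12,2.97,0,0,0.2],
    [-2.12,2.97,0,0,0.2],
    [-2.12,2.97,0,0,0.2],
    [-2.12,2.97,0,0,0.2],
    [-2.12,2.97,0,0,0.2],
    [0,0,0,0,0.2]
  ]
}}

```text
time_s: 46.62
tool_pos: [649.1, -79.6, 278.3]
orientation: [-0.001, 0.091, 0.996, 0.001]
ft_force: [-1.0, -0.8, -1.2]
opening: 0.437
```

>>> {"name": "play_rows", "arguments": {
  "steps": [
    [0,0,4,0,0.2],
    [0,0,4,0,0.2],
    [0,0,3,0,0.2],
    [0,0,0,0,0.2],
    [0,0,0,0,0.2],
    [0,0,0,0,0.2],
    [0,0,0,0,0.2],
    [0,0,0,0,0.2]
  ]
}}

```text
time_s: 47.28
tool_pos: [647.5, -85.6, 175.4]
orientation: [0.003, 0.095, 0.995, -0.0]
ft_force: [-0.4, 0.0, -0.8]
opening: 0.432
```

>>> {"name": "play_rows", "arguments": {
  "steps": [
    [0,0,0,0,0.2],
    [0,0,0,0,0.2],
    [0,0,0,0,0.2]
  ]
}}

```text
time_s: 47.53
tool_pos: [646.1, -85.3, 173.0]
orientation: [0.001, 0.095, 0.995, -0.0]
ft_force: [-0.2, -0.0, -1.0]
opening: 0.433
```

Run:
```python
from h import *
plan(644.8,-84.6,104.6,79.2);held()
```

```text
at [646.1 -85.3 173. ] phi 79.12 tilt [-0.001  0.    -1.   ] F [-0.2 -0.  -1. ] op 0.433 t 47.5333 q [-0.13  0.57  0.35  1.35  0.    0.06]
twist -0.0014 x 0.14 y 0.05 z 6.84
held n 5770 z -24.4 xmax 33.2
```

>>> {"name": "play_rows", "arguments": {
  "steps": [
    [0.05,0.05,3,0,0.2],
    [0,0,2,0,0.2],
    [0,0,1,0,0.2],
    [0,0,0,0,0.2],
    [0,0,0,0,0.2],
    [0,0,0,0,0.2],
    [0,0,0,0,0.2],
    [0,0,0,0,0.2]
  ]
}}

```text
time_s: 48.25
tool_pos: [646.4, -84.8, 113.7]
orientation: [0.001, 0.095, 0.996, -0.0]
ft_force: [0.6, 0.1, -0.3]
opening: 0.431
```

>>> {"name": "play_rows", "arguments": {
  "steps": [
    [0,0,0,0,0.2],
    [0,0,0,0,0.2],
    [0,0,0,0,0.2]
  ]
}}

```text
time_s: 48.5
tool_pos: [645.5, -84.7, 112.5]
orientation: [0.0, 0.095, 0.995, -0.0]
ft_force: [-0.5, -0.3, -0.5]
opening: 0.434
```

>>> {"name": "play_rows", "arguments": {
  "steps": [
    [0,0,0.3,0,0.2],
    [0,0,0.3,0,0.2],
    [0,0,0.25,0,0.2],
    [0,0,0,0,0.2],
    [0,0,0,0,0.2],
    [0,0,0,0,0.2],
    [0,0,0,0,0.2]
  ]
}}

```text
time_s: 49.08
tool_pos: [645.4, -84.7, 104.4]
orientation: [0.0, 0.095, 0.995, -0.0]
ft_force: [-2.1, -0.2, 5.3]
opening: 0.432
```

>>> {"name": "play_rows", "arguments": {
  "steps": [
    [0,0,0,0,0.2]
  ]
}}

```text
time_s: 49.17
tool_pos: [645.4, -84.6, 104.4]
orientation: [0.0, 0.095, 0.996, 0.0]
ft_force: [-1.4, 0.4, 6.1]
opening: 0.436
```

>>> {"name": "play_rows", "arguments": {
  "steps": [
    [0,0,0,0,0.5],
    [0,0,0,0,0.7],
    [0,0,0,0,1],
    [0,0,0,0,1],
    [0,0,0,0,1],
    [0,0,-1,0,1],
    [0,0,-4,0,1],
    [0,0,-4,0,1]
  ]
}}

```text
time_s: 49.83
tool_pos: [643.3, -84.4, 192.3]
orientation: [-0.003, 0.095, 0.995, 0.0]
ft_force: [1.4, 0.2, 0.3]
opening: 1.0
```

>>> {"name": "play_rows", "arguments": {
  "steps": [
    [0,0,-4,0,1],
    [0,0,-4,0,1],
    [0,0,0,0,1],
    [0,0,0,0,1],
    [0,0,0,0,1],
    [0,0,0,0,1],
    [0,0,0,0,1]
  ]
}}

```text
time_s: 50.42
tool_pos: [644.4, -84.5, 271.4]
orientation: [-0.002, 0.095, 0.995, 0.0]
ft_force: [-0.4, 0.3, -0.5]
opening: 1.002
```

Run:
```python
from h import *
plan(579.5,-387.5,270,69.2);wbox(645,-85.5,129,60);c=np.load('last.npz');boxtop(c,645,-85,102,70);boxtop(c,645,-85,72,80);boxtop(c,645,-85,39,90)
boxtop(c,579,-388,24,60)
```

```text
at [644.4 -84.5 271.4] phi 79.13 tilt [ 0.004 -0.    -1.   ] F [-0.4  0.3 -0.5] op 1.002 t 50.4167 q [-0.13  0.56  0.58  1.6  -0.    0.06]
twist 0.1732 x -4.69 y -30.63 z 0.14
box (645.8, -84.0, 63.8, 38.0, -11.2) z 129.0 2615
box (644.8, -84.2, 85.6, 48.0, -10.7) z 101.9 982
box (644.0, -84.8, 102.7, 58.1, -11.1) z 71.9 957
box (644.3, -85.1, 122.0, 68.0, -10.7) z 38.9 805
box (579.3, -387.3, 44.9, 28.8, -20.1) z 24.3 831
```

>>> {"name": "play_rows", "arguments": {
  "steps": [
    [0,0,0,0.12,1],
    [0,0,0,0.05,1],
    [-0.59,-3.83,0,0,1],
    [-0.59,-3.83,0,0,1],
    [-0.59,-3.83,0,0,1],
    [-0.59,-3.83,0,0,1],
    [-0.59,-3.83,0,0,1],
    [-0.59,-3.83,0,0,1]
  ]
}}

```text
time_s: 51.13
tool_pos: [596.6, -313.6, 272.4]
orientation: [-0.001, 0.179, 0.984, 0.0]
ft_force: [1.1, -0.6, 0.3]
opening: 0.999
```

>>> {"name": "play_rows", "arguments": {
  "steps": [
    [-0.59,-3.83,0,0,1],
    [-0.59,-3.83,0,0,1],
    [0,0,4,0,1],
    [0,0,4,0,1],
    [0,0,4,0,1],
    [0,0,2,0,1],
    [0,0,0,0,1],
    [0,0,0,0,1]
  ]
}}

```text
time_s: 51.8
tool_pos: [580.3, -387.2, 131.2]
orientation: [-0.002, 0.179, 0.984, 0.001]
ft_force: [0.5, 0.4, -0.2]
opening: 1.002
```

>>> {"name": "play_rows", "arguments": {
  "steps": [
    [0,0,0,0,1],
    [0,0,0,0,1],
    [0,0,0,0,1],
    [0,0,0,0,1]
  ]
}}

```text
time_s: 52.13
tool_pos: [582.7, -388.6, 136.0]
orientation: [0.002, 0.179, 0.984, -0.001]
ft_force: [-0.7, 0.0, -0.0]
opening: 1.002
```

Run:
```python
from h import *
plan(579.4,-387.4,3,69.5);wbox(579.4,-387.4,24,60)
```

```text
at [ 582.7 -388.6  136. ] phi 69.4 tilt [-0.004 -0.001 -1.   ] F [-0.7  0.  -0. ] op 1.002 t 52.1333 q [-0.59  0.69  0.47  1.34 -0.   -0.23]
twist -0.0018 x 0.35 y -0.00 z 13.30
box (579.4, -388.0, 44.6, 27.8, -20.1) z 24.1 1640
```

>>> {"name": "play_rows", "arguments": {
  "steps": [
    [0.25,-0.03,3,-0.008,1],
    [0,0,4,0,1],
    [0,0,3,0,1],
    [0,0,2,0,1],
    [0,0,0.8,0,1],
    [0,0,0,0,1],
    [0,0,0,0,1],
    [0,0,0,0,1]
  ]
}}

```text
time_s: 52.85
tool_pos: [580.9, -388.5, 8.2]
orientation: [0.002, 0.175, 0.985, -0.001]
ft_force: [-0.3, -0.8, -0.1]
opening: 0.996
```

>>> {"name": "play_rows", "arguments": {
  "steps": [
    [0,0,0,0,1],
    [0,0,0,0,1],
    [0,0,0,0,1]
  ]
}}

```text
time_s: 53.1
tool_pos: [580.0, -388.0, 7.2]
orientation: [0.001, 0.175, 0.985, -0.0]
ft_force: [-1.0, -0.0, 0.6]
opening: 0.997
```

>>> {"name": "play_rows", "arguments": {
  "steps": [
    [0,0,0.3,0,0.8],
    [0,0,0,0,0.6],
    [0,0,0,0,0.4],
    [0,0,0,0,0.2],
    [0,0,0,0,0.1],
    [0,0,0,0,0.1],
    [0,0,0,0,0.1],
    [0,0,0,0,0.1]
  ],
  "newtons": 35
}}

```text
time_s: 53.77
tool_pos: [579.2, -387.5, 2.6]
orientation: [0.0, 0.175, 0.985, -0.0]
ft_force: [0.1, -0.6, 0.9]
opening: 0.322
```

>>> {"name": "play_rows", "arguments": {
  "steps": [
    [0,0,0,0,0.1],
    [0,0,0,0,0.1],
    [0,0,-0.5,0,0.1],
    [0,0,-1.5,0,0.1],
    [0,0,-4,0,0.1],
    [0,0,-4,0,0.1],
    [0,0,-4,0,0.1],
    [0,0,-4,0,0.1]
  ]
}}

```text
time_s: 54.43
tool_pos: [578.8, -387.1, 184.7]
orientation: [-0.0, 0.175, 0.985, 0.0]
ft_force: [1.6, -1.2, -0.6]
opening: 0.32
```

>>> {"name": "play_rows", "arguments": {
  "steps": [
    [0,0,-4,0,0.1],
    [0,0,-4,-0.1,0.1],
    [0,0,-1,-0.06,0.1],
    [0,0,0,0,0.1],
    [0,0,0,0,0.1],
    [0,0,0,0,0.1],
    [0,0,0,0,0.1]
  ]
}}

```text
time_s: 55.02
tool_pos: [578.3, -386.9, 269.9]
orientation: [-0.002, 0.096, 0.995, 0.001]
ft_force: [0.1, 0.2, -1.0]
opening: 0.313
```

Run:
```python
from h import *
plan(645.2,-84.4,270,79.1);held()
```

```text
at [ 578.3 -386.9  269.9] phi 78.97 tilt [ 0.005  0.002 -1.   ] F [ 0.1  0.2 -1. ] op 0.313 t 55.0167 q [-0.59  0.68  0.79  1.68 -0.   -0.4 ]
twist -0.0023 x -0.84 y 30.97 z -0.01
held n 2523 z -20.8 xmax 22.5
```

>>> {"name": "play_rows", "arguments": {
  "steps": [
    [-0.1,3.87,0,0,0.1],
    [-0.1,3.87,0,0,0.1],
    [-0.1,3.87,0,0,0.1],
    [-0.1,3.87,0,0,0.1],
    [-0.1,3.87,0,0,0.1],
    [-0.1,3.87,0,0,0.1],
    [-0.1,3.87,0,0,0.1],
    [-0.1,3.87,0,0,0.1]
  ]
}}

```text
time_s: 55.73
tool_pos: [645.5, -83.1, 271.1]
orientation: [-0.001, 0.096, 0.995, 0.0]
ft_force: [-0.0, -0.3, 0.9]
opening: 0.321
```

>>> {"name": "play_rows", "arguments": {
  "steps": [
    [0,0,0,0,0.1],
    [0,0,4,0,0.1],
    [0,0,3,0,0.1],
    [0,0,0,0,0.1],
    [0,0,0,0,0.1],
    [0,0,0,0,0.1],
    [0,0,0,0,0.1],
    [0,0,0,0,0.1]
  ]
}}

```text
time_s: 56.4
tool_pos: [647.5, -85.6, 205.3]
orientation: [0.002, 0.096, 0.995, -0.0]
ft_force: [-0.4, 0.3, -0.3]
opening: 0.316
```

>>> {"name": "play_rows", "arguments": {
  "steps": [
    [0,0,0,0,0.1],
    [0,0,0,0,0.1],
    [0,0,0,0,0.1]
  ]
}}

```text
time_s: 56.65
tool_pos: [646.4, -85.2, 203.4]
orientation: [0.001, 0.096, 0.995, -0.0]
ft_force: [0.5, -0.5, -0.1]
opening: 0.322
```

Run:
```python
from h import *
plan(645.0,-84.4,132.2,79.1);held()
```

```text
at [646.4 -85.2 203.4] phi 79.0 tilt [-0.001  0.    -1.   ] F [ 0.5 -0.5 -0.1] op 0.322 t 56.65 q [-0.13  0.56  0.41  1.42  0.    0.06]
twist -0.0018 x 0.15 y 0.05 z 7.12
held n 2529 z -20.8 xmax 22.5
```

>>> {"name": "play_rows", "arguments": {
  "steps": [
    [0.08,0.05,3,0,0.1],
    [0,0,2,0,0.1],
    [0,0,1.2,0,0.1],
    [0,0,0,0,0.1],
    [0,0,0,0,0.1],
    [0,0,0,0,0.1],
    [0,0,0,0,0.1],
    [0,0,0,0,0.1]
  ]
}}

```text
time_s: 57.37
tool_pos: [646.3, -84.5, 142.2]
orientation: [0.001, 0.096, 0.995, -0.0]
ft_force: [0.5, 0.3, 0.6]
opening: 0.32
```

>>> {"name": "play_rows", "arguments": {
  "steps": [
    [0,0,0,0,0.1],
    [0,0,0,0,0.1],
    [0,0,0,0,0.1]
  ]
}}

```text
time_s: 57.62
tool_pos: [645.5, -84.4, 141.0]
orientation: [0.0, 0.096, 0.995, -0.0]
ft_force: [-0.5, 0.2, 0.8]
opening: 0.319
```

>>> {"name": "play_rows", "arguments": {
  "steps": [
    [0,0,0.4,0,0.1],
    [0,0,0.3,0,0.1],
    [0,0,0.2,0,0.1],
    [0,0,0,0,0.1],
    [0,0,0,0,0.1],
    [0,0,0,0,0.1],
    [0,0,0,0,0.1]
  ]
}}

```text
time_s: 58.2
tool_pos: [645.4, -84.4, 131.6]
orientation: [-0.0, 0.096, 0.995, -0.0]
ft_force: [-0.0, 0.1, 1.2]
opening: 0.321
```

>>> {"name": "play_rows", "arguments": {
  "steps": [
    [0,0,0,0,0.1]
  ]
}}

```text
time_s: 58.28
tool_pos: [645.4, -84.4, 131.6]
orientation: [-0.0, 0.096, 0.995, 0.0]
ft_force: [0.8, 0.6, 1.7]
opening: 0.321
```

>>> {"name": "play_rows", "arguments": {
  "steps": [
    [0,0,0,0,0.4],
    [0,0,0,0,0.5],
    [0,0,0,0,0.7],
    [0,0,0,0,1],
    [0,0,0,0,1],
    [0,0,-1,0,1],
    [0,0,-4,0,1],
    [0,0,-4,0,1]
  ]
}}

```text
time_s: 58.95
tool_pos: [643.5, -84.1, 220.5]
orientation: [-0.003, 0.096, 0.995, 0.0]
ft_force: [2.0, -0.7, 0.7]
opening: 0.997
```

>>> {"name": "play_rows", "arguments": {
  "steps": [
    [0,0,-4,0,1],
    [0,0,-1,0,1],
    [0,0,0,0,1],
    [0,0,0,0,1],
    [0,0,0,0,1],
    [0,0,0,0,1]
  ]
}}

```text
time_s: 59.45
tool_pos: [644.4, -84.3, 269.4]
orientation: [-0.002, 0.096, 0.995, 0.0]
ft_force: [-0.7, -0.3, -0.4]
opening: 1.002
```

Run:
```python
from h import *
plan(645,-84,270,79.1);wbox(645,-84.5,153,60,name='end.png');c=np.load('last.npz');boxtop(c,645,-85,129,60);boxtop(c,645,-85,102,70);boxtop(c,645,-85,72,80);boxtop(c,645,-85,39,90)
t=cam('top');W=cloud(t);W=W[np.isfinite(W).all(2)]
a=np.radians(-15.5);d=W-[434.9,339.2,0];l=d[:,0]*np.cos(a)+d[:,1]*np.sin(a);q=-d[:,0]*np.sin(a)+d[:,1]*np.cos(a)
k=(abs(q)<20)&(abs(l)<85)&(W[:,2]>44)&(W[:,2]<70);print('marker/rack l',l[k].min(),l[k].max(),'z by l',[(s,W[k&(abs(l-s)<8)][:,2].max().round(1)) for s in range(-60,61,20) if (k&(abs(l-s)<8)).any()])
save(t,'topend.png')
s=cam('scene');cv2.imwrite('pics/sc.png',cv2.resize(cv2.convertScaleAbs(s['color'][130:330,190:510,::-1],alpha=1.6),(800,500)))
```

```text
at [644.4 -84.3 269.4] phi 79.01 tilt [ 0.004 -0.    -1.   ] F [-0.7 -0.3 -0.4] op 1.002 t 59.45 q [-0.13  0.56  0.57  1.59  0.    0.06]
twist -0.0016 x -0.05 y 0.04 z -0.06
box (645.7, -83.9, 44.7, 27.6, -10.7) z 153.1 1563
box (646.0, -84.1, 64.1, 38.0, -11.0) z 128.9 984
box (645.0, -84.3, 83.1, 48.2, -10.8) z 102.0 1003
box (644.3, -84.9, 103.5, 58.1, -11.2) z 72.0 974
box (645.1, -85.2, 123.5, 68.1, -10.7) z 39.0 791
marker/rack l -69.90324813131144 65.01053822764587 z by l [(-60, np.float64(55.9)), (-40, np.float64(62.0)), (-20, np.float64(57.1)), (0, np.float64(58.4)), (20, np.float64(58.5)), (40, np.float64(61.6)), (60, np.float64(54.1))]
```

View pics/sc.png

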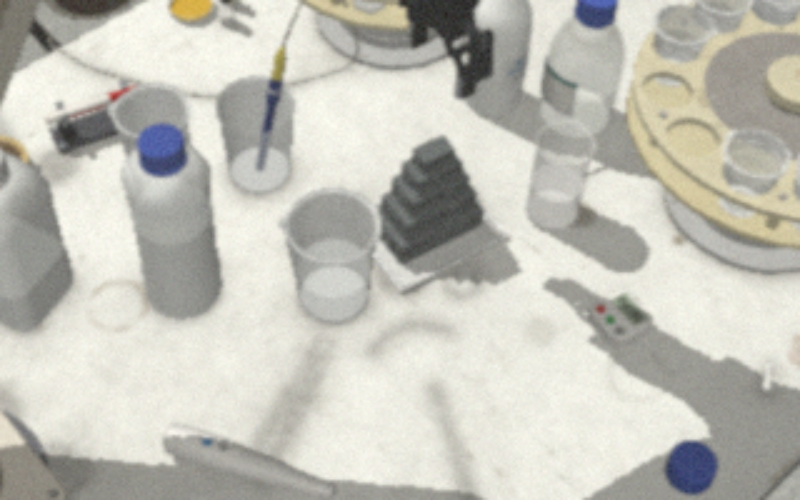

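The five-box pyramid stands on the tray at about (432,205) and the marker is in the rack at about (100,120). Everything checks out, so I'm handing in.

```bash
python3 -c "
from h import *
print(order.job_done())"
```

```text
the job is handed in; nothing more can be done
None
```

The marker is snapped into both clips, and all five boxes are stacked on the tray, largest at the bottom. I handed the job in at about 59 s on the robot's clock; it reports no verdict.

- **Marker:** The first press was off-centre. It jammed on the clip flares and the tool force reached about 46 N, against the roughly 10 N the job should need. I backed off, re-centred sideways, and it then went in gently. A wrist look right after release showed it level over its length. That look gave its top at about 54.5 mm against 53 mm expected at home, so its height reads about 1.5 mm high, inside the 3.5 mm limit. The final top-camera view put it about 2.5 mm off centre lengthwise; its heights were too noisy to refine the seat height.
- **Boxes:** In the last wrist view, all five centres lay within about 2 mm of each other and their angles within 0.5°. The top faces were at 39, 72, 102, 129 and 153 mm, which is what full contact should give.
- **Bystanders:** The beaker and timer look undisturbed in the last picture. I could not make out the petri dish clearly there, but I never worked near it.

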